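# Load a module under the sprung roller arm of a sloping test stand and start the test

## Robot

A 7-joint arm with a two-finger parallel gripper is mounted at the origin on the work surface. World frame = base frame: x ahead of the robot, y to its left, z up, the work surface at z = 0. Lengths are in m, angles in rad, forces in N, time in s.
With the tool pointing down it reaches from about 0.425 to 0.925 m from the base axis. Payload 6.8 kg.
Tool frame: the origin (TCP) lies at the very end of the fingers, on their centre line; the grasp point (between the pads) lies 19 mm behind it; x points along the fingers, y is the direction in which the jaws open and shut, and the axes are right-handed (so a half turn about x gives the same grasp; the last joint's range is limited). The gripper opens to 85 mm and grips with 20 to 120 N. Pads are 22 mm wide; open, the fingers measure 114 mm over their backs; the gripper's body (76 mm by 85 mm) begins 54 mm behind the grasp point. The pads swing forward as they close: fully open they stand 13 mm farther back than shut.
Start: joints at [1.158, 0.477, 0.022, 1.555, -0.011, 1.109, -0.083], TCP at [0.203, -0.644, 0.231] pointing down, gripper open.
Joint ranges: [-2.96, 2.96], [-0.34, 2.1], [-1.41, 1.46], [0.24, 2.44], [-1.37, 4.51], [0.17, 1.92], [-2.96, 2.96]. Speed limits (rad/s): [2.39, 2.39, 3.14, 3.14, 3.14, 3.14, 3.14].

## Interface

Orientations are given as a rotation vector (axis times angle).
In Python, from bench import get_obs, grab_frame, camera_info, hand_in gives the robot as it stands.
- The arm moves only by the tool apply_moves, never from a script. Its argument "series" is text: rows parted by semicolons, each of 7 numbers parted by spaces: the turn, a rotation vector about the tool's x, y, z in rad, then the shift along the tool's x, y, z in m, then the opening, from 0 (shut) to 1 (fully open). In form: wx wy wz tx ty tz hand; .... A call has 1 to 12 rows; each row is the pose to reach, as a shift and turn from the pose commanded when the call began, along the tool's axes at that moment; what a row does not reach only later rows make up. A row lasts 1/8 s, in which the tool goes at most 62.5 mm and 10.7 degrees, less where a joint would pass 70% of its speed; a pose out of reach is approached as far as the arm can. A call with a gripper value outside its range is refused whole. The fingers move at their own pace and stop on an object; "force" is the grip in N (left out, the last holds). Time passes only in rows, so rows that repeat a pose let the fingers close. It gives the time, the measured TCP pose, the force and the opening at its end, in the units of the state.
- get_obs(): the state, without advancing time (a new reading comes with each control period).
- grab_frame(name): name is "side" or "top"; returns the picture (480x640x3 uint8, blue, green, red); there is no depth.
- camera_info(name): a dict with "fov_y" (degrees; the focal length in pixels is half the picture's height over the tangent of half this angle, whatever the lens; pixels are square), "cx", "cy" (the principal point, pixels), "rvec" (rotation vector, rad) and "tvec" (3), from world to camera coordinates, as OpenCV has them. Camera axes: x right, y down, z forward; pixel columns grow to the right and rows downward; lengths in m; the calibration is good to about 2 mm. A picture is of the moment at which its call begins. camera_info takes no time and is no camera call.
- hand_in(): hands the job in, once; it reports no verdict.
The state is a dict: "clock": time; "joints": joint angles; "qvel": joint speeds; "tau": joint torques, N m; "tcp_pos": TCP position; "orientation": TCP orientation; "contact_force": force on the tool from outside, world axes, zero at the start; "moment": the same for the moment, N m; "grip_width": finger opening in m.
Only numpy, scipy, OpenCV 4.12 (cv2) and the standard library are available. Lean on these libraries where they do the work, as an engineer would, in place of code of your own. Each camera call takes 0.05 s, during which the arm holds its last target.

## Task

Take the long grey module with the sloped nose and slide it, nose first and the right way up, up the sloping bed of the test stand so that its nose pushes up the sprung roller arm, going in between the guide rails until the nose is fully home against the end stop. Let go, so that the roller bears down on it and holds it, and only then press the button on the start box fully down and leave it released. Do not disturb the other things on the bench.

Things in the scene. Friction and masses are not known exactly. Their poses are not given: they have to be found in the camera images.
- module_center (a point): Centre (half-way up) of the module to load: loose grey plastic housing 110 long (x) x 44 wide (y) x 26 high (z), about 0.2 kg. Its +x points to the nose: the front 16 mm of the top slopes down, leaving a nose face only 16 mm high. Steel terminals and black vent lines on top of the tail half. Starts flat on the bench, right way up.
- module_tail (a point): Place to grip the module, across its 44 mm width: half-way up, 30 mm behind its centre; same axes. The front 50 mm of the module goes between guide rails and under the roller, so keep the fingers on the tail half.
- seat (a point): Where the module's centre must finally be, on the fixed test stand. Axes: +x uphill along the bed, +y to the left across it, +z square to the bed, which rises at 28 degrees away from the robot. The bed surface lies 13 mm below (-z), the face of the end stop 55 mm ahead (+x; 14 mm high). The lower bed is a spine 30 mm wide, narrower than the module, ending 70 mm behind.
- rail_mouth (a point): Open lower end of the two steel guide rails, mid-way between them on the bed surface, 57 mm downhill of the stop face; same axes as the seat. Rails 12 mm high; inside 50 mm apart for the 40 mm next to the stop, flared over the lowest 17 mm to 63 mm at the mouth.
- holddown (a joint): Sprung hold-down arm of the stand, angle in rad: 0 at rest (lowest), grows as it is pushed up, 0.7 at most; about 0.15 with a module fully in. Its spring presses the roller down with about 4 N at rest, about 6 N on the module.
- pivot (a point): Pivot of the arm, its axis across the bed: 100 mm ahead of the seat and 44 mm above the bed. The pivot cheeks, 48 mm wide over all, reach 56 mm above the bed.
- roller_center (a point): Centre of the free-turning black roller at the arm's lower end: 28 mm diameter, 18 wide, axis across the bed, 20 mm ahead (+x) of the seat. At rest its underside is 14 mm above the bed; the module's sloped nose pushed uphill lifts it. With the module in, the roller's top is 54 mm above the bed.
- button_top (a point): Centre of the top face of the grey push button, 30 mm diameter, on the fixed grey start box (110 x 90, 50 mm high). Pressed straight down; springs back.
- button (a joint): Button travel in m: 0 released, 0.006 fully down (about 5 N).
- block: Bystander: short square grey module, 66 x 62 x 44 mm, two black strips on top, no sloped nose; origin at centre of underside.
- screwdriver: Bystander: blue-handled screwdriver, 190 mm, lying; x axis along its length, tip to +x.
- pliers: Bystander: red-handled pliers, about 150 x 60 x 15 mm, lying; origin at the rivet, underside.
- mouse: Bystander: white computer mouse 100 x 58 x 24 mm; origin at centre of underside.
Things that resemble listed ones, but are neither listed nor needed, are in the scene too. Leave any pink or turquoise look-alike of the part that bears button_top alone.

How it is judged:
By the outcome, as a careful person would: the job done as asked, in the order asked, and still so for the second after the job is handed in, with the robot touching nothing.
It also fails if it takes over 54 s, if anything falls off the work surface, if the arm or the gripper's body presses on something with over 40 N, if the wrist force passes 120 N, or if a joint passes its speed limit or range.

## Working session

There is one attempt and no reset: what is moved stays moved. The work goes in short steps, Python scripts to look and compute and a tool call to move; the robot and the scene stay as the last step left them, time stands still between calls to the robot, and variables do not carry over. Pictures are saved under pics/ and viewed, and the job is handed in when it is done.

Besides the shell and the picture viewer there is one more tool, called after ">>>" in YAML: its name, and indented under it one key for each argument. apply_moves: Moves the arm, as the interface text tells. Its arguments: {"type":"object","properties":{"series":{"type":"string"},"force":{"type":"number"}},"required":["series"]}

```bash
ls; mkdir -p pics; python3 - <<'E'
from bench import *
import cv2
print(get_obs())
for n in("side","top"):
    print(n,camera_info(n)); cv2.imwrite(f"pics/{n}0.png",grab_frame(n))
E
```

```text
pics
{'clock': 0.0, 'joints': array([ 1.15790363,  0.47781566,  0.02233563,  1.55644483, -0.01148687,
        1.10931277, -0.08309665]), 'qvel': array([-0.00013626, -0.0008165 , -0.00055328, -0.00028801, -0.00040231,
       -0.00060285, -0.00112364]), 'tau': array([-6.44733768e-05, -5.96446860e+01,  1.60809215e+00, -2.81192744e+01,
        1.24498285e-02,  9.51150869e-03,  1.44157923e-05]), 'tcp_pos': array([ 0.20237045, -0.64332677,  0.23031801]), 'orientation': array([ 2.05753891,  0.31799282, -2.0584276 ]), 'contact_force': array([-0.42585568, -0.27346684,  0.24464969]), 'moment': array([-0.01042193,  0.00747359,  0.0237159 ]), 'grip_width': 0.08528353512729746}
side {'fov_y': 51.4156891309013, 'cx': 315.1674775759153, 'cy': 241.15813961455063, 'rvec': array([ 0.29243154, -2.6423595 ,  1.41411278]), 'tvec': array([0.5251518 , 0.16291851, 1.15649371])}
top {'fov_y': 45.31874722062525, 'cx': 318.38880559825367, 'cy': 229.6423739886869, 'rvec': array([ 2.18221615, -2.17061032,  0.08531701]), 'tvec': array([0.00353213, 0.57764856, 1.86377112])}
```

View pics/side0.png

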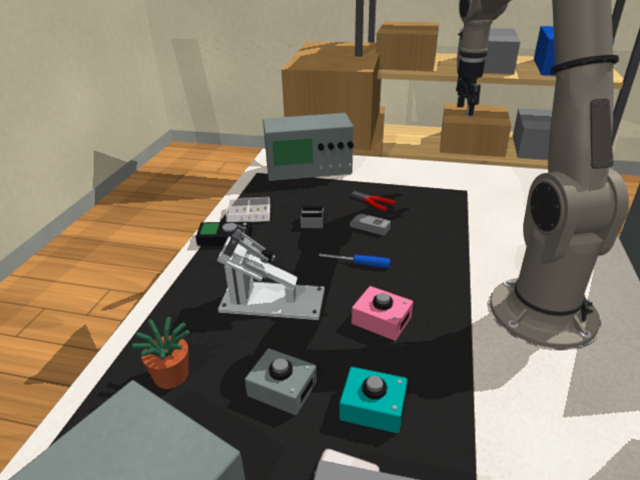

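View pics/top0.png

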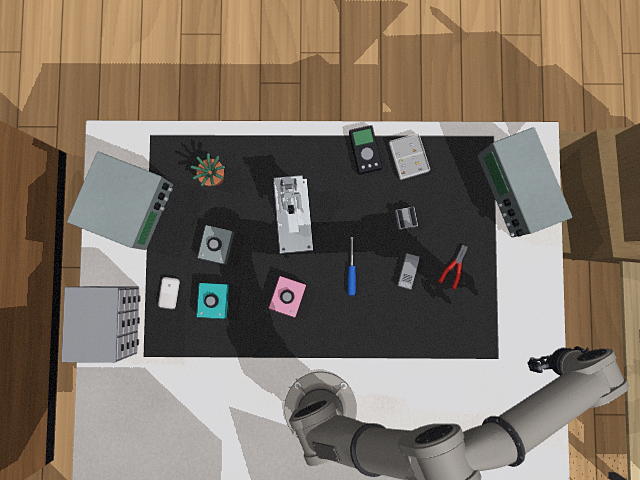

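The module is at about (408,271) in the top view and (370,224) in the side view. The stand is at (293,213) in the top view, the grey start box at (214,243), and the block at (406,217). I'll zoom in next.

```bash
cat > h.py <<'E'
import numpy as np, cv2
from bench import *
def cam(n):
    c=camera_info(n); f=240/np.tan(np.radians(c['fov_y'])/2)
    K=np.array([[f,0,c['cx']],[0,f,c['cy']],[0,0,1]]); R=cv2.Rodrigues(np.array(c['rvec']))[0]
    return K,R,np.array(c['tvec'])
def proj(n,P):
    K,R,t=cam(n); p=(np.atleast_2d(P)@R.T+t)@K.T; return p[:,:2]/p[:,2:]
def ray(n,uv):
    K,R,t=cam(n); d=R.T@np.linalg.solve(K,np.array([uv[0],uv[1],1.])); return -R.T@t,d/np.linalg.norm(d)
def onz(n,uv,z):
    o,d=ray(n,uv); return o+d*(z-o[2])/d[2]
def tri(uvs,uvt):
    o1,d1=ray('side',uvs);o2,d2=ray('top',uvt)
    A=np.array([d1,-d2]).T; s=np.linalg.lstsq(A,o2-o1,rcond=None)[0]
    a,b=o1+s[0]*d1,o2+s[1]*d2; return (a+b)/2,np.linalg.norm(a-b)
E
python3 - <<'E'
from h import *
s=cv2.imread('pics/side0.png');t=cv2.imread('pics/top0.png')
def crop(im,x,y,w,h,k): return cv2.resize(im[y:y+h,x:x+w],None,fx=k,fy=k,interpolation=cv2.INTER_CUBIC)
cv2.imwrite('pics/t_mod.png',np.hstack([crop(t,385,245,50,50,8),crop(s,345,204,50,50,8)]))
cv2.imwrite('pics/t_stand.png',np.hstack([crop(t,255,170,80,90,5),crop(s,210,215,80,90,5)]))
cv2.imwrite('pics/s_stand.png',crop(s,210,215,130,110,6))
cv2.imwrite('pics/box.png',np.hstack([crop(t,190,215,50,50,8),crop(s,240,340,80,80,5)]))
for n in('side','top'):
    o,_=ray(n,(320,240)); print(n,o)
E
```

```text
side [0.29153294 0.96741361 0.78671723]
top [ 0.42044172 -0.00325848  1.90540056]
```

View pics/t_mod.png

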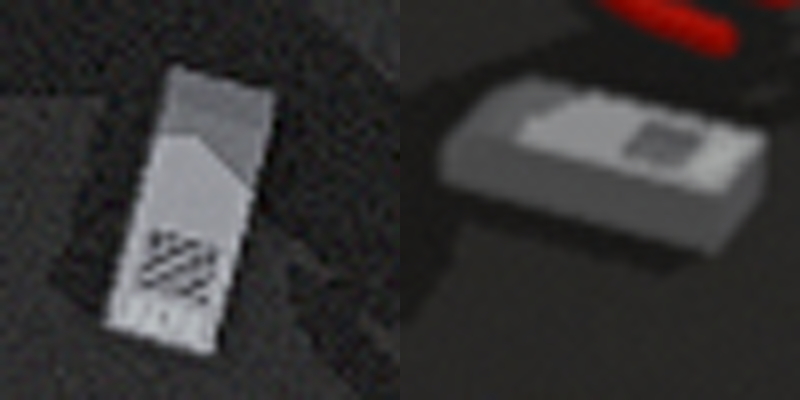

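View pics/t_stand.png

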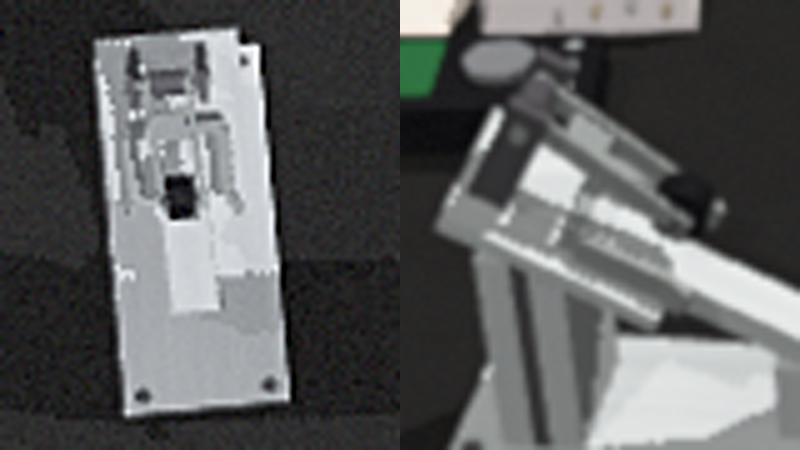

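View pics/s_stand.png

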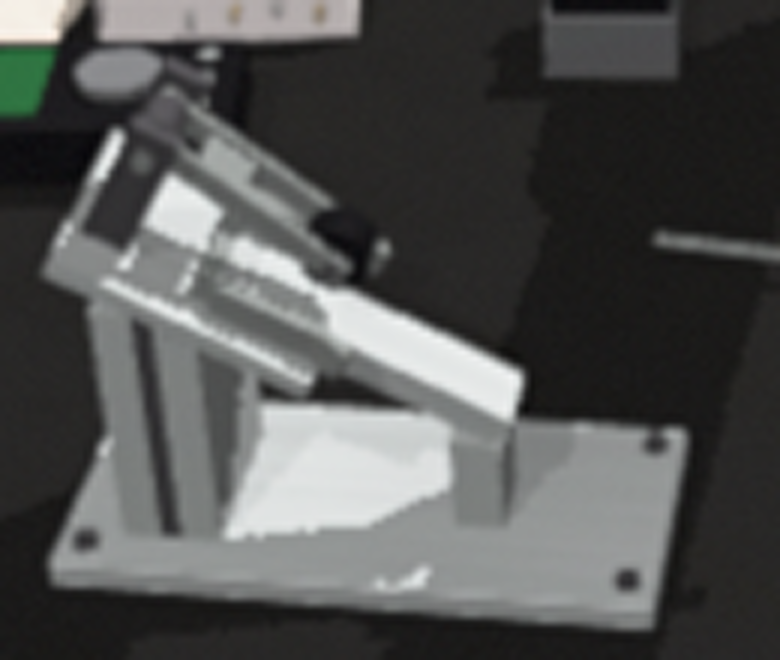

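View pics/box.png

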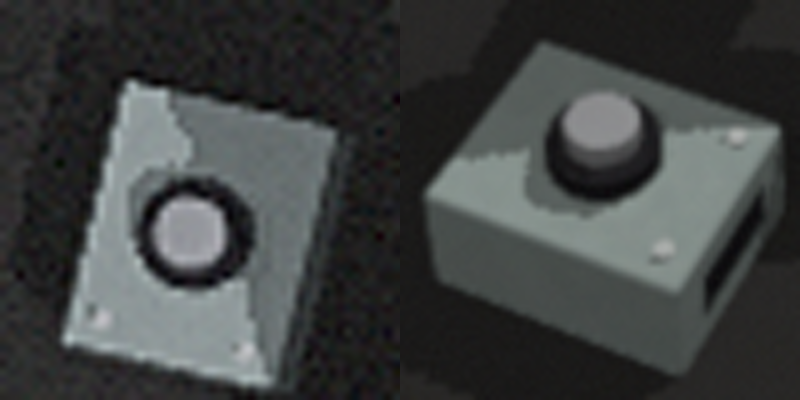

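```bash
python3 - <<'E'
from h import *
s=cv2.imread('pics/side0.png');t=cv2.imread('pics/top0.png')
def crop(im,x,y,w,h,k,n):
    c=cv2.resize(im[y:y+h,x:x+w],None,fx=k,fy=k,interpolation=cv2.INTER_CUBIC)
    for i in range(0,w,5):
        cv2.line(c,(int((i+.5)*k),0),(int((i+.5)*k),6),(0,255,255),1)
        cv2.putText(c,str(x+i),(int((i+.5)*k)-10,16),0,.35,(0,255,255),1)
    for i in range(0,h,5):
        cv2.line(c,(0,int((i+.5)*k)),(6,int((i+.5)*k)),(0,255,255),1)
        cv2.putText(c,str(y+i),(8,int((i+.5)*k)+4),0,.35,(0,255,255),1)
    cv2.imwrite(n,c)
crop(t,272,173,40,62,9.5,'pics/zt.png')
crop(s,212,225,90,72,8.2,'pics/zs.png')
E
```

```text
(no output)
```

View pics/zt.png

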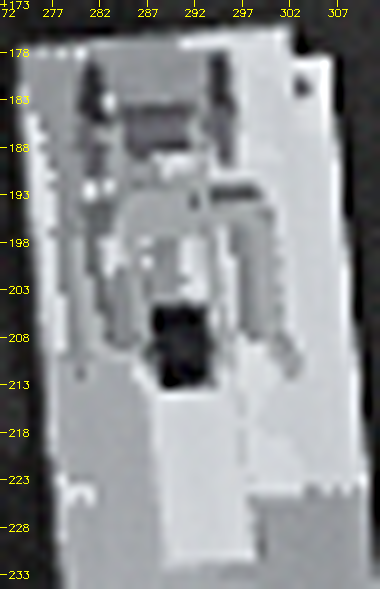

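View pics/zs.png

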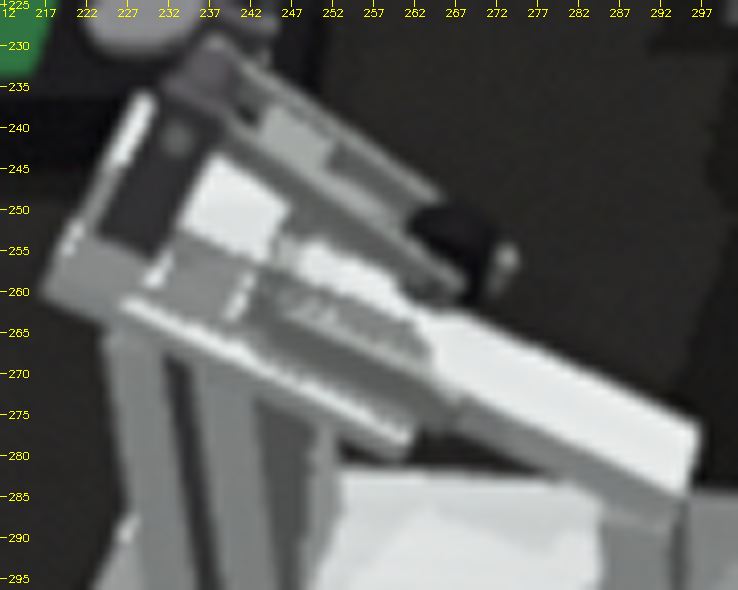

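```bash
python3 - <<'E'
from h import *
from scipy.optimize import least_squares
from scipy.spatial.transform import Rotation as Ro
g=lambda c,off,k:((np.array(c)+.5)/k-.5+off)
for a,b in(((95,38),(127,415)),((262,45),(292,402))):
    A,B=[onz('top',g(c,(255,170),5),.008) for c in(a,b)]; print(A,B,np.degrees(np.arctan2(*(A-B)[[1,0]])))
S=lambda c:g(c,(212,225),8.2); T=lambda c:g(c,(272,173),9.5)
obs=[('side',S((699,427)),(-.07,-.015,-.013)),('side',S((686,493)),(-.07,.015,-.013)),
('top',T((164,563)),(-.07,.015,-.013)),('top',T((258,556)),(-.07,-.015,-.013)),
('top',T((179,346)),(.02,0,.015)),('top',T((187,370)),(-.002,0,-.001))]
print(tri(obs[0][1],obs[3][1]),tri(obs[1][1],obs[2][1]))
def pose(p): return Ro.from_euler('ZY',[p[3],-np.radians(28)]).as_matrix(),p[:3]
def res(p):
    R,t=pose(p); return np.concatenate([proj(n,R@np.array(P)+t)[0]-uv for n,uv,P in obs])
r=least_squares(res,[.55,.08,.12,0]); print(r.x,np.degrees(r.x[3]),r.fun.reshape(-1,2).round(2))
# module: mask in top
t=cv2.imread('pics/top0.png')
def blob(n,box,lo,hi=256):
    im=cv2.imread(f'pics/{n}0.png'); x,y,w,h=box
    gm=cv2.cvtColor(im[y:y+h,x:x+w],cv2.COLOR_BGR2GRAY); gm=cv2.resize(gm,None,fx=4,fy=4,interpolation=cv2.INTER_CUBIC)
    m=((gm>=lo)&(gm<hi)).astype(np.uint8); k,l,st,ce=cv2.connectedComponentsWithStats(m); i=1+np.argmax(st[1:,4])
    c=cv2.findContours((l==i).astype(np.uint8),0,2)[0]; c=max(c,key=cv2.contourArea)
    rc=cv2.minAreaRect(c); return (cv2.boxPoints(rc)+.5)/4-.5+[x,y],st[i,4]/16
c,a=blob('top',(388,248,38,45),95); print(c,a)
W=np.array([onz('top',p,.024) for p in c]);print(W.round(4), np.linalg.norm(np.diff(W,axis=0),axis=1), W.mean(0))
# button: top crop box.png
bt=g((190,232),(190,215),8); bs=g((603-400,122),(240,340),5); print('btn',tri(bs,bt), onz('top',bt,.075))
R,d=pose(r.x)
print(R@[.055,0,0]+d)
E
```

```text
[0.7538991 0.1572071 0.008    ] [0.50224542 0.13303877 0.008     ] 5.485749568136118
[0.74969791 0.04564827 0.008     ] [0.51141299 0.02411973 0.008     ] 5.1625348952143835
(array([0.56791494, 0.06925632, 0.06576608]), np.float64(0.002604938864077266)) (array([0.56427514, 0.10071241, 0.06669074]), np.float64(0.004713191331084573))
[0.62204631 0.09163786 0.11047056 0.12252701] 7.020280359554573 [[-0.91 -0.01]
 [-1.16 -0.16]
 [ 0.49  0.53]
 [-0.13  0.17]
 [ 0.11 -0.05]
 [ 0.11  2.09]]
[[397.18037891 285.49198532]
 [405.70439148 252.99418592]
 [419.63147354 256.64719009]
 [411.10746002 289.14498901]] 438.125
[[ 0.3965 -0.2509  0.024 ]
 [ 0.5025 -0.2794  0.024 ]
 [ 0.4908 -0.3248  0.024 ]
 [ 0.3849 -0.2961  0.024 ]] [0.10972195 0.04688595 0.10965404] [ 0.44365629 -0.28779973  0.024     ]
btn (array([0.5264917, 0.342366 , 0.0687383]), np.float64(0.001941352206247947)) [0.52706888 0.34144204 0.075     ]
[0.67024436 0.09757316 0.1362915 ]
```

```bash
cat >> h.py <<'E'
from scipy.optimize import least_squares
from scipy.spatial.transform import Rotation as Ro
def tool(yaw,pitch,flip=1):
    "tool x into bed, y=flip*left"
    M=Ro.from_euler('ZY',[yaw,-pitch]).as_matrix()
    y=flip*M[:,1]; x=-M[:,2]; return np.array([x,y,np.cross(x,y)]).T
def rel(P,Rt,o=None):
    o=o or get_obs(); R0=Ro.from_rotvec(o['orientation']).as_matrix()
    w=Ro.from_matrix(R0.T@Rt).as_rotvec(); t=R0.T@(np.array(P)-o['tcp_pos'])
    return w.round(4),t.round(4)
E
python3 - <<'E'
from h import *
g=lambda c,off,k:((np.array(c)+.5)/k-.5+off)
S=lambda c:g(c,(212,225),8.2); T=lambda c:g(c,(272,173),9.5)
obs=[('side',S((699,427)),(-.07,-.015,-.013)),('side',S((686,493)),(-.07,.015,-.013)),
('top',T((164,563)),(-.07,.015,-.013)),('top',T((258,556)),(-.07,-.015,-.013)),
('top',T((179,346)),(.02,0,.015))]
def pose(p,y=.094): return Ro.from_euler('ZY',[y,-np.radians(28)]).as_matrix(),p[:3]
def res(p):
    R,t=pose(p); return np.concatenate([proj(n,R@np.array(P)+t)[0]-uv for n,uv,P in obs])
r=least_squares(res,[.55,.08,.12]); print(r.x,r.fun.reshape(-1,2).round(2))
o=get_obs();R0=Ro.from_rotvec(o['orientation']).as_matrix();print(R0.round(3))
for f in(1,-1):print(f,rel([.415,-.281,.1],tool(np.radians(-15.1),0,f)))
E
```

```text
[0.6209989  0.09077619 0.11107506] [[-0.32  0.04]
 [-0.93 -0.12]
 [ 0.23  0.76]
 [-0.35  0.67]
 [ 0.47  0.26]]
[[-0.001  0.3   -0.954]
 [ 0.002 -0.954 -0.3  ]
 [-1.    -0.002  0.   ]]
1 (array([-2.5732e+00, -2.1000e-03,  8.0000e-04]), array([ 0.1308, -0.2817, -0.3116]))
-1 (array([0.5684, 0.0006, 0.0016]), array([ 0.1308, -0.2817, -0.3116]))
```

>>> apply_moves:
  series: "0.568 0 0 0.08 -0.2817 -0.3116 1;0.568 0 0 0.08 -0.2817 -0.3116 1;0.568 0 0 0.08 -0.2817 -0.3116 1;0.568 0 0 0.08 -0.2817 -0.3116 1;0.568 0 0 0.08 -0.2817 -0.3116 1;0.568 0 0 0.08 -0.2817 -0.3116 1;0.568 0 0 0.08 -0.2817 -0.3116 1;0.568 0 0 0.08 -0.2817 -0.3116 1;0.568 0 0 0.08 -0.2817 -0.3116 1;0.568 0 0 0.08 -0.2817 -0.3116 1;0.568 0 0 0.08 -0.2817 -0.3116 1;0.568 0 0 0.08 -0.2817 -0.3116 1"
  force: 60

```text
clock: 1.6
tcp_pos: [0.4149, -0.2824, 0.1514]
orientation: [-2.08, 0.277, 2.08]
contact_force: [-0.1, 0.3, -0.3]
grip_width: 0.0853
```

```bash
python3 - <<'E'
from h import *
o=get_obs();print(o['clock'],o['tcp_pos'],o['joints'])
print(rel([.415,-.281,.05],tool(np.radians(-15.1),0,-1)))
E
```

```text
1.6 [ 0.41494356 -0.28238325  0.15141394] [ 0.49472978  0.29465694 -0.02555709  2.04013961  0.01046478  0.80667631
 -1.3724137 ]
(array([-0.0011, -0.0002, -0.0002]), array([ 0.1014, -0.0014,  0.0003]))
```

>>> apply_moves:
  series: "0 0 0 0.05 -0.001 0 1;0 0 0 0.09 -0.001 0 1;0 0 0 0.10 -0.001 0 1;0 0 0 0.10 -0.001 0 1"

```text
clock: 2.1
tcp_pos: [0.4156, -0.2809, 0.0515]
orientation: [-2.08, 0.276, 2.081]
contact_force: [0.5, -0.5, 0.0]
grip_width: 0.0854
```

```bash
python3 - <<'E'
from h import *
s=grab_frame('side');t=grab_frame('top')
cv2.imwrite('pics/s1.png',s);cv2.imwrite('pics/t1.png',t)
c=lambda im,x,y,w,h,k:cv2.resize(im[y:y+h,x:x+w],None,fx=k,fy=k,interpolation=cv2.INTER_CUBIC)
cv2.imwrite('pics/g1.png',np.hstack([c(t,375,235,70,80,5),c(s,330,165,80,80,5)]))
o=get_obs();print(o['tcp_pos'],o['contact_force'])
E
```

```text
[ 0.41656355 -0.28139832  0.05264729] [0.70242939 0.66920145 0.84946125]
```

View pics/g1.png

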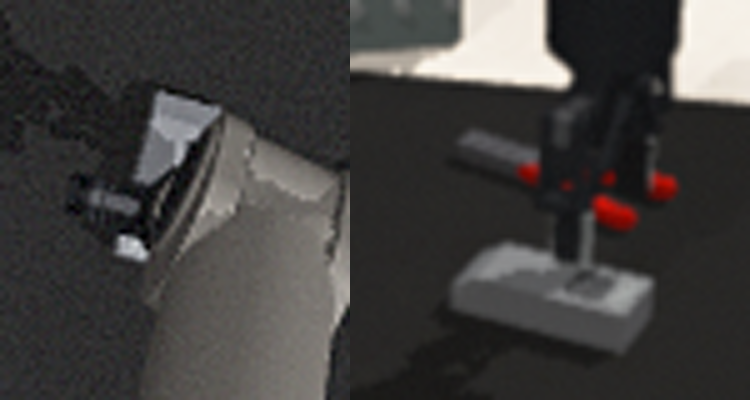

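>>> apply_moves:
  series: "0 0 0 0.025 0 0 1;0 0 0 0.045 0 0 1;0 0 0 0.0475 0 0 1;0 0 0 0.0475 0 0 1"

```text
clock: 2.7
tcp_pos: [0.4163, -0.2812, 0.0049]
orientation: [-2.083, 0.276, 2.079]
contact_force: [0.3, -1.5, -0.3]
grip_width: 0.0853
```

>>> apply_moves:
  series: "0 0 0 0 0 0 0.6;0 0 0 0 0 0 0.4;0 0 0 0 0 0 0.3;0 0 0 0 0 0 0.3;0 0 0 0 0 0 0.3;0 0 0 0 0 0 0.3"
  force: 60

```text
clock: 3.45
tcp_pos: [0.416, -0.2809, 0.0046]
orientation: [-2.082, 0.276, 2.08]
contact_force: [-1.6, 0.7, 6.4]
grip_width: 0.0429
```

>>> apply_moves:
  series: "0 0 0 0 0 0 0;0 0 0 0 0 0 0;0 0 0 -0.01 0 0 0;0 0 0 -0.03 0 0 0;0 0 0 -0.06 0 0 0;0 0 0 -0.1 0 0 0;0 0 0 -0.15 0 0 0;0 0 0 -0.2 0 0 0;0 0 0 -0.2 0 0 0"
  force: 70

```text
clock: 4.58
tcp_pos: [0.4176, -0.2819, 0.2081]
orientation: [-2.09, 0.279, 2.074]
contact_force: [0.7, -0.6, -1.6]
grip_width: 0.0425
```

```bash
python3 - <<'E'
from h import *
s=grab_frame('side');t=grab_frame('top')
cv2.imwrite('pics/s2.png',s);cv2.imwrite('pics/t2.png',t)
c=lambda im,x,y,w,h,k:cv2.resize(im[y:y+h,x:x+w],None,fx=k,fy=k,interpolation=cv2.INTER_CUBIC)
print(proj('side',[.44,-.288,.2]),proj('top',[.44,-.288,.2]))
cv2.imwrite('pics/g2.png',np.hstack([c(t,390,230,70,80,5),c(s,340,65,80,80,5)]))
o=get_obs();print(o['tcp_pos'],o['contact_force'],o['grip_width'])
Rm=Ro.from_euler('ZY',[.094,-np.radians(28)]).as_matrix(); seat=np.array([.6210,.0908,.1111])
Rt=tool(.094,np.radians(28),-1)
# TCP in module frame at grasp: (-.029,0, .0045-.013)
off=np.array([-.03,0,-.0085])
for q in([-.11,0,.05],[-.075,0,.02]):
    P=seat+Rm@(off+q); print(q,P,rel(P,Rt))
E
```

```text
[[373.05478722 165.54010777]] [[417.49571583 271.58468762]]
[ 0.41516316 -0.28056476  0.20401037] [-0.24173582 -0.28696988 -2.79243292] 0.042301403268883195
[-0.11, 0, 0.05] [0.478536   0.0773688  0.08201631] (array([-0.3501,  0.483 , -0.0875]), array([ 0.1219, -0.3621,  0.032 ]))
[-0.075, 0, 0.02] [0.5233247  0.08159138 0.07195938] (array([-0.3501,  0.483 , -0.0875]), array([ 0.132 , -0.3778, -0.0101]))
```

View pics/g2.png

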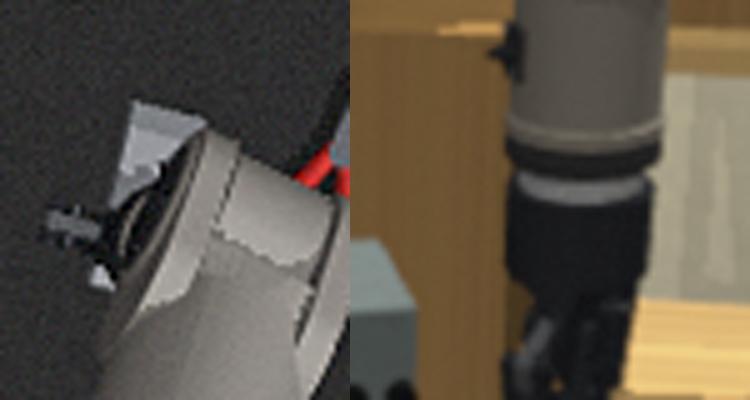

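>>> apply_moves:
  series: "-0.35 0.483 -0.0875 0 -0.362 0.032 0;-0.35 0.483 -0.0875 0 -0.362 0.032 0;-0.35 0.483 -0.0875 0 -0.362 0.032 0;-0.35 0.483 -0.0875 0 -0.362 0.032 0;-0.35 0.483 -0.0875 0 -0.362 0.032 0;-0.35 0.483 -0.0875 0 -0.362 0.032 0;-0.35 0.483 -0.0875 0 -0.362 0.032 0;-0.35 0.483 -0.0875 0 -0.362 0.032 0;-0.35 0.483 -0.0875 0 -0.362 0.032 0;-0.35 0.483 -0.0875 0 -0.362 0.032 0;-0.35 0.483 -0.0875 0 -0.362 0.032 0"

```text
clock: 6.05
tcp_pos: [0.4784, 0.0763, 0.2033]
orientation: [2.649, 0.123, -1.594]
contact_force: [-0.3, -0.2, -1.0]
grip_width: 0.0424
```

```bash
cat >> h.py <<'E'
Rm=Ro.from_euler('ZY',[.094,-np.radians(28)]).as_matrix(); seat=np.array([.6210,.0908,.1111])
Rt=tool(.094,np.radians(28),-1); off=np.array([-.03,0,-.0085])
def at(q): P=seat+Rm@(off+np.array(q)); return rel(P,Rt)
def q(): 
    o=get_obs(); R0=Ro.from_rotvec(o['orientation']).as_matrix()
    return (Rm.T@(o['tcp_pos']-seat)-off).round(4), Ro.from_matrix(Rt.T@R0).as_rotvec().round(3),(Rm.T@o['contact_force']).round(2)
c=lambda im,x,y,w,h,k:cv2.resize(im[y:y+h,x:x+w],None,fx=k,fy=k,interpolation=cv2.INTER_CUBIC)
E
python3 - <<'E'
from h import *
o=get_obs();print(o['clock'],o['tcp_pos'],o['joints'])
print(q()); print(at([-.11,0,.03]))
E
```

```text
6.05 [0.47844912 0.07625041 0.20329866] [ 0.19438879  0.02306195 -0.5644377   2.34295607  0.43459076  0.33627881
 -2.22459363]
(array([-0.0532, -0.0011,  0.1572]), array([ 0.001, -0.001,  0.001]), array([-0.73, -0.19, -0.78]))
(array([-0.0013,  0.0014, -0.0005]), array([ 0.1273, -0.0011,  0.0566]))
```

>>> apply_moves:
  series: "0 0 0 0.05 -0.001 0.0265 0;0 0 0 0.1 -0.001 0.0265 0;0 0 0 0.127 -0.001 0.0265 0;0 0 0 0.127 -0.001 0.0265 0;0 0 0 0.127 -0.001 0.0265 0"

```text
clock: 6.68
tcp_pos: [0.5207, 0.0804, 0.0997]
orientation: [2.623, 0.125, -1.636]
contact_force: [-0.7, -0.1, -1.7]
grip_width: 0.0428
```

```bash
python3 - <<'E'
from h import *
s=grab_frame('side');t=grab_frame('top')
cv2.imwrite('pics/s3.png',s);cv2.imwrite('pics/t3.png',t)
cv2.imwrite('pics/g3.png',c(s,210,190,130,110,6));cv2.imwrite('pics/g3t.png',c(t,255,170,80,90,6))
print(get_obs()['joints'],q())
E
```

```text
[-0.17164841  0.28560217 -0.18526766  2.34810116  1.18549322  0.16956101
 -2.9589607 ] (array([-0.0637, -0.0012,  0.0467]), array([ 0.   , -0.031, -0.002]), array([-0.81, -0.88, -1.91]))
```

View pics/g3.png

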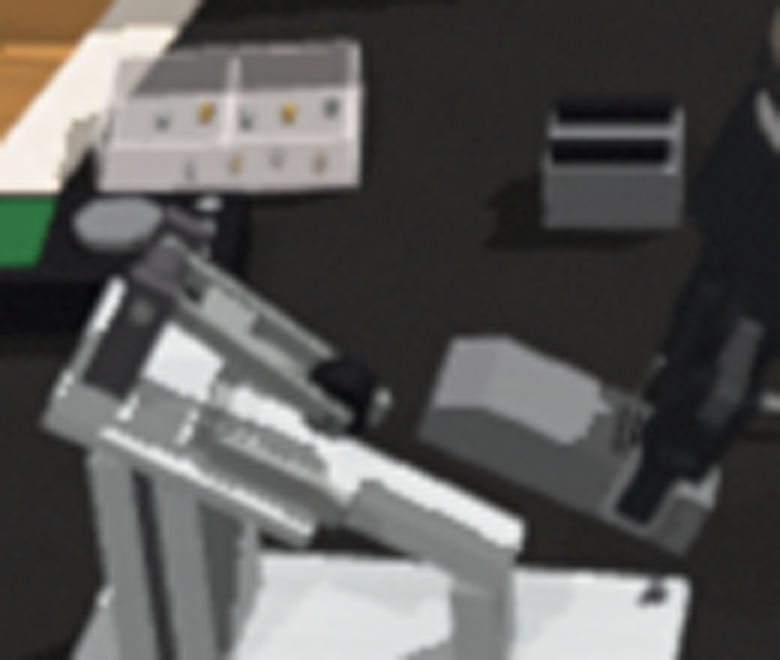

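View pics/g3t.png

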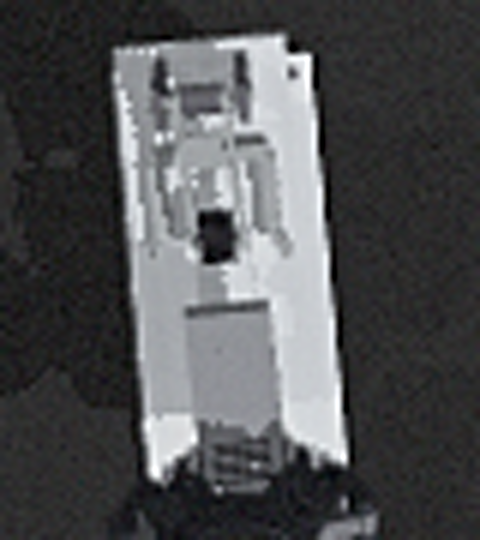

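```bash
cat > kin.py <<'E'
from h import *
J=[[1.15790363,0.47781566,0.02233563,1.55644483,-0.01148687,1.10931277,-0.08309665],
[0.49472978,0.29465694,-0.02555709,2.04013961,0.01046478,0.80667631,-1.3724137],
[0.19438879,0.02306195,-0.5644377,2.34295607,0.43459076,0.33627881,-2.22459363],
[-0.17164841,0.28560217,-0.18526766,2.34810116,1.18549322,0.16956101,-2.9589607]]
P=[[0.20237045,-0.64332677,0.23031801],[0.41494356,-0.28238325,0.15141394],[0.47844912,0.07625041,0.20329866]]
O=[[2.05753891,0.31799282,-2.0584276],[-2.08,.277,2.08],[2.649,.123,-1.594],[2.623,.125,-1.636]]
o=get_obs(); P.append([.5207,.0804,.0997])
def fk(j,p):
    # p: h,L1,L2,L3,a1,a2,a3,b0,b7, x0
    s=p[10:]
    R=lambda ax,a:Ro.from_euler(ax,a).as_matrix()
    A=R('z',-j[0]+p[7]); pos=np.array([0,0,p[0]])
    A=A@R('y',j[1]); pos=pos+A@[p[4],0,p[1]]
    A=A@R('z',SG[0]*j[2])@R('y',j[3]); pos=pos+A@[p[5],0,p[2]]
    A=A@R('z',SG[1]*j[4])@R('y',j[5]); pos=pos+A@[p[6],0,p[3]]
    A=A@R('z',SG[2]*j[6]+p[8])
    return pos,A@np.array([[0,0,1],[0,1,0],[-1,0,0]]).T  # tool x = flange z
import itertools
def fit():
    global SG; best=None
    for sg in itertools.product((1,-1),repeat=3):
        SG=sg
        def res(p):
            e=[]
            for j,P_,O_ in zip(J,P,O):
                a,A=fk(j,p); e+=list((a-P_)*10)
                e+=list((A-Ro.from_rotvec(O_).as_matrix()).ravel())
            return np.array(e+list(np.array(p[4:7])*.02))
        for b7 in(0,1.57,3.14,-1.57):
            r=least_squares(res,[.33,.35,.35,.3,0,0,0,-.1,b7])
            if best is None or r.cost<best[0]: best=(r.cost,sg,r.x,r.fun)
    SG=best[1]; return best
E
python3 - <<'E'
import kin
b=kin.fit(); print(b[0],b[1],b[2].round(4)); import numpy as np; print(b[3][:-3].reshape(4,-1).round(3))
E
```

```text
0.012666625431808203 (-1, -1, -1) [ 0.2534  0.55    0.4672  0.304   0.012  -0.0057  0.0096 -0.1025  1.4742]
[[-0.062 -0.013 -0.017  0.    -0.006 -0.002  0.    -0.002  0.006  0.
  -0.    -0.   ]
 [ 0.067  0.082  0.018  0.    -0.006  0.002 -0.     0.002  0.006  0.
   0.    -0.   ]
 [ 0.001  0.011 -0.009  0.002 -0.017 -0.001 -0.048 -0.    -0.006 -0.
   0.045  0.002]
 [-0.001 -0.013  0.008  0.004 -0.015  0.001 -0.045 -0.    -0.006  0.001
   0.043 -0.   ]]
```

```bash
cat > kin2.py <<'E'
from kin import *
import kin
kin.SG=(-1,-1,-1)
def fk2(j,p):
    j=np.array(j,float).copy(); j[2]+=p[9]; j[4]+=p[10]; j[1]+=p[11]; j[3]+=p[12]; j[5]+=p[13]
    return fk(j,p[:9])
def fit2():
    def res(p):
        e=[]
        for j,P_,O_ in zip(J,P,O):
            a,A=fk2(j,p); e+=list((a-P_)*10)
            e+=list((A-Ro.from_rotvec(O_).as_matrix()).ravel()*3)
        return np.array(e+list(np.array(p[4:7])*.02)+list(np.array(p[11:14])*.2))
    return least_squares(res,[.2534,.55,.4672,.304,0,0,0,-.1,1.474,0,0,0,0,0])
lo=np.array([-2.96,-.34,-1.41,.24,-1.37,.17,-2.96]);hi=np.array([2.96,2.1,1.46,2.44,4.51,1.92,2.96])
def ik(P_,R_,p,j0,marg=.05,w=.01,fix3=None):
    def res(j):
        a,A=fk2(j,p); e=list((a-P_)*10)+list((A-R_).ravel())+list(w*(j-j0))
        if fix3 is not None: e.append(3*(j[2]-fix3))
        return np.array(e)
    r=least_squares(res,np.clip(j0,lo+marg+.01,hi-marg-.01),bounds=(lo+marg,hi-marg))
    a,A=fk2(r.x,p); return r.x,np.linalg.norm(a-P_),np.linalg.norm(A-R_)
E
python3 - <<'E'
from kin2 import *
r=fit2();p=r.x;print(r.cost,p.round(4));print(r.fun[:48].reshape(4,-1).round(3))
np.save('p.npy',p)
E
```

```text
0.016217453006318674 [ 0.2712  0.5342  0.4741  0.2826  0.0117 -0.005   0.0302 -0.1225  1.4899
 -0.0304  0.0172  0.0544 -0.0332 -0.025 ]
[[-0.065 -0.009 -0.038  0.001 -0.02  -0.006 -0.011 -0.006  0.02   0.
   0.011  0.002]
 [ 0.081  0.091  0.037  0.011 -0.003  0.001 -0.008  0.001  0.003  0.
   0.005 -0.013]
 [ 0.005  0.035  0.014  0.015 -0.008  0.007 -0.027 -0.001 -0.006  0.007
   0.028 -0.012]
 [-0.006 -0.04  -0.012 -0.031  0.011 -0.014 -0.016  0.001 -0.02  -0.015
   0.019  0.032]]
```

```bash
cat > kin2.py <<'E'
from kin import *
def fk2(j,p):
    R=lambda ax,a:Ro.from_euler(ax,a).as_matrix()
    j=np.array(j,float)
    A=R('z',-j[0]+p[7]); pos=np.array([p[16],p[17],p[0]])
    A=A@R('y',j[1]); pos=pos+A@[p[4],p[11],p[1]]
    A=A@R('z',-j[2]-p[9])@R('y',j[3]+p[14]); pos=pos+A@[p[5],p[12],p[2]]
    A=A@R('z',-j[4]-p[10])@R('y',j[5]-p[14]); pos=pos+A@[p[6],p[13],p[3]]
    A=A@R('z',-j[6]+p[8])
    return pos,A@np.array([[0,0,1],[0,1,0],[-1,0,0]]).T
def fit2(J=J,P=P,O=O):
    def res(p):
        e=[]
        for j,P_,O_ in zip(J,P,O):
            a,A=fk2(j,p); e+=list((a-P_)*10)
            e+=list((A-Ro.from_rotvec(O_).as_matrix()).ravel()*3)
        return np.array(e+list(np.array(p[[4,5,6,11,12,13,14,15]])*.02)+list(p[16:]*3))
    return least_squares(res,[.2534,.55,.4672,.304,0,0,0,-.1,1.474,0,0,0,0,0,0,0,0,0])
lo=np.array([-2.96,-.34,-1.41,.24,-1.37,.17,-2.96]);hi=np.array([2.96,2.1,1.46,2.44,4.51,1.92,2.96])
def ik(P_,R_,p,j0,marg=.05,w=.01,fix3=None):
    def res(j):
        a,A=fk2(j,p); e=list((a-P_)*10)+list((A-R_).ravel())+list(w*(j-j0))
        if fix3 is not None: e.append(3*(j[2]-fix3))
        return np.array(e)
    r=least_squares(res,np.clip(j0,lo+marg+.01,hi-marg-.01),bounds=(lo+marg,hi-marg))
    a,A=fk2(r.x,p); return r.x,np.linalg.norm(a-P_),np.linalg.norm(A-R_)
E
python3 - <<'E'
from kin2 import *
r=fit2();p=r.x;print(r.cost,p.round(4));print(r.fun[:48].reshape(4,-1).round(3))
np.save('p.npy',p)
E
```

```text
3.476891165870351e-05 [ 2.8210e-01  5.4280e-01  4.7080e-01  3.2560e-01  6.0000e-04 -3.3000e-03
  5.0000e-04  3.0000e-04  1.5687e+00  2.2000e-03 -1.2000e-03 -2.7900e-02
 -3.2900e-02  0.0000e+00  2.2000e-03 -0.0000e+00 -8.0000e-04 -4.0000e-04]
[[-0.001  0.    -0.001  0.    -0.    -0.    -0.    -0.     0.    -0.
   0.    -0.   ]
 [ 0.002 -0.     0.001  0.001 -0.001  0.    -0.     0.     0.001  0.
  -0.    -0.001]
 [ 0.     0.001 -0.003 -0.002 -0.001 -0.001  0.    -0.     0.001 -0.001
  -0.001  0.002]
 [-0.    -0.001  0.003  0.001  0.003  0.001  0.001  0.    -0.003  0.
   0.    -0.001]]
```

```bash
python3 - <<'E'
from kin2 import *
p=np.load('p.npy')
jc=np.array(J[2])
def best(P_,R_,flip):
    out=[]
    for f3 in np.arange(-1.3,1.31,.2):
        for j5 in(-1,0,1,2,3):
          j0=np.array([.1,.3,f3,2.2,j5,.4,-2.2+(np.pi if flip>0 else 0)])
          x,e,er=ik(P_,R_,p,j0,.04,.001,f3)
          if e<.002 and er<.02:
            m=np.minimum(x-lo,hi-x); out.append((m.min(),x.round(2)))
    return max(out,key=lambda a:a[0]) if out else None
for flip in(-1,1):
  for pitch in(28,22,16):
    R_=tool(.094,np.radians(pitch),flip)
    for q_ in([-.08,0,.03],[-.055,0,0],[0,0,0]):
        b=best(seat+Rm@(off+q_),R_,flip); print(flip,pitch,q_,b)
E
```

```text
-1 28 [-0.08, 0, 0.03] None
-1 28 [-0.055, 0, 0] None
-1 28 [0, 0, 0] (np.float64(0.04000000000000048), array([-0.05,  0.41, -0.3 ,  2.19,  1.21,  0.22, -2.92]))
-1 22 [-0.08, 0, 0.03] (np.float64(0.09065223860415328), array([ 0.1 ,  0.36, -0.5 ,  2.31,  1.12,  0.29, -2.87]))
-1 22 [-0.055, 0, 0] (np.float64(0.07712795011355711), array([ 0.11,  0.44, -0.5 ,  2.24,  1.17,  0.31, -2.88]))
-1 22 [0, 0, 0] (np.float64(0.2701339705587107), array([ 0.28,  0.5 , -0.7 ,  2.11,  1.04,  0.45, -2.69]))
-1 16 [-0.08, 0, 0.03] (np.float64(0.2264280410694668), array([ 0.44,  0.49, -0.9 ,  2.21,  1.  ,  0.54, -2.68]))
-1 16 [-0.055, 0, 0] (np.float64(0.2902796805057797), array([ 0.28,  0.5 , -0.7 ,  2.15,  0.93,  0.48, -2.6 ]))
-1 16 [0, 0, 0] (np.float64(0.4065176842910114), array([ 0.42,  0.59, -0.9 ,  2.02,  0.95,  0.65, -2.55]))
1 28 [-0.08, 0, 0.03] (np.float64(0.08971257938947064), array([ 0.71,  0.7 , -1.3 ,  2.35,  1.65,  0.78, -0.1 ]))
1 28 [-0.055, 0, 0] (np.float64(0.1557402100533838), array([ 0.57,  0.66, -1.1 ,  2.28,  1.67,  0.66, -0.11]))
1 28 [0, 0, 0] (np.float64(0.2726006522999027), array([ 0.57,  0.66, -1.1 ,  2.17,  1.52,  0.66,  0.08]))
1 22 [-0.08, 0, 0.03] (np.float64(0.15771566394416503), array([ 0.59,  0.56, -1.1 ,  2.28,  1.36,  0.6 ,  0.13]))
1 22 [-0.055, 0, 0] (np.float64(0.22886660761259225), array([ 0.57,  0.66, -1.1 ,  2.21,  1.41,  0.67,  0.14]))
1 22 [0, 0, 0] (np.float64(0.3416696391231637), array([ 0.43,  0.57, -0.9 ,  2.1 ,  1.17,  0.56,  0.37]))
1 16 [-0.08, 0, 0.03] (np.float64(0.23304656392417833), array([ 0.58,  0.58, -1.1 ,  2.21,  1.12,  0.66,  0.37]))
1 16 [-0.055, 0, 0] (np.float64(0.30486488910344844), array([ 0.57,  0.68, -1.1 ,  2.14,  1.19,  0.72,  0.36]))
1 16 [0, 0, 0] (np.float64(0.42027602711258005), array([ 0.42,  0.59, -0.9 ,  2.02,  0.95,  0.65,  0.59]))
```

```bash
python3 - <<'E'
from h import *
o=get_obs();R0=Ro.from_rotvec(o['orientation']).as_matrix()
print(rel([.50,.078,.2],R0)); V=tool(np.radians(-15.1),0,-1)
print(rel([.4158,-.281,.2],V)); print(rel([.478,.0,.21],tool(.094,0.2,-1)))
E
```

```text
(array([0., 0., 0.]), array([-0.0982, -0.    , -0.025 ]))
(array([ 0.3515, -0.4525,  0.0836]), array([-0.1508,  0.3494,  0.0803]))
(array([ 1.000e-04, -2.578e-01,  1.800e-03]), array([-0.1202,  0.0755, -0.0032]))
```

>>> apply_moves:
  series: "0 0 0 -0.05 0 -0.012 0;0 -0.1 0 -0.098 0 -0.02 0;0 -0.258 0 -0.12 0.05 -0.003 0;0.35 -0.4525 0.0836 -0.151 0.349 0.08 0;0.35 -0.4525 0.0836 -0.151 0.349 0.08 0;0.35 -0.4525 0.0836 -0.151 0.349 0.08 0;0.35 -0.4525 0.0836 -0.151 0.349 0.08 0;0.35 -0.4525 0.0836 -0.151 0.349 0.08 0;0.35 -0.4525 0.0836 -0.151 0.349 0.08 0;0.35 -0.4525 0.0836 -0.151 0.349 0.08 0;0.35 -0.4525 0.0836 -0.151 0.349 0.08 0;0.35 -0.4525 0.0836 -0.151 0.349 0.08 0"

```text
clock: 8.28
tcp_pos: [0.4177, -0.279, 0.2004]
orientation: [-2.085, 0.272, 2.086]
contact_force: [0.3, -0.0, -1.8]
grip_width: 0.043
```

```bash
python3 - <<'E'
from h import *
o=get_obs();print(o['joints'],o['qvel'],o['tcp_pos']); V=tool(np.radians(-15.1),0,-1)
print(rel([.4158,-.281,.006],V)); 
E
```

```text
[ 0.75625676  0.25053498 -0.34036934  1.97609918  0.10666246  0.93146192
 -1.46594704] [-0.00375409  0.00602015  0.00725847 -0.00459222  0.0029708   0.00111258
  0.0021082 ] [ 0.4177177  -0.27895506  0.2003658 ]
(array([ 0.0064,  0.0004, -0.0027]), array([0.1944, 0.002 , 0.0013]))
```

>>> apply_moves:
  series: "0.006 0 -0.003 0.06 0.002 0.001 0;0.006 0 -0.003 0.12 0.002 0.001 0;0.006 0 -0.003 0.165 0.002 0.001 0;0.006 0 -0.003 0.185 0.002 0.001 0;0.006 0 -0.003 0.192 0.002 0.001 0;0.006 0 -0.003 0.193 0.002 0.001 0;0.006 0 -0.003 0.193 0.002 0.001 0"

```text
clock: 9.15
tcp_pos: [0.4162, -0.283, 0.008]
orientation: [-2.081, 0.278, 2.079]
contact_force: [-1.1, -0.5, -1.1]
grip_width: 0.0427
```

```bash
python3 - <<'E'
from h import *
o=get_obs();print(o['joints'],o['tcp_pos'],o['contact_force'])
E
```

```text
[ 0.67900407  0.54946181 -0.25410834  2.10145786  0.2681903   0.51970916
 -1.60892249] [ 0.41624662 -0.28296624  0.00804845] [-1.09925697 -0.48015818 -1.12018418]
```

>>> apply_moves:
  series: "0 0 0 0.002 0 0 0;0 0 0 0.002 0 0 0"

```text
clock: 9.4
tcp_pos: [0.4155, -0.2829, 0.0054]
orientation: [-2.079, 0.278, 2.08]
contact_force: [0.1, -0.4, -1.3]
grip_width: 0.0428
```

>>> apply_moves:
  series: "0 0 0 0.001 0 0 0;0 0 0 0.001 0 0 0;0 0 0 0.001 0 0 0.6;0 0 0 0.001 0 0 1;0 0 0 0.001 0 0 1;0 0 0 -0.02 0 0 1;0 0 0 -0.06 0 0 1;0 0 0 -0.1 0 0 1;0 0 0 -0.1 0 0 1"

```text
clock: 10.52
tcp_pos: [0.4174, -0.2839, 0.1078]
orientation: [-2.085, 0.281, 2.076]
contact_force: [0.2, -0.8, 0.0]
grip_width: 0.0858
```

```bash
python3 - <<'E'
from kin2 import *
p=np.load('p.npy')
s=grab_frame('side');t=grab_frame('top')
cv2.imwrite('pics/s4.png',s);cv2.imwrite('pics/g4.png',np.hstack([c(t,375,235,70,80,5),c(s,330,165,80,80,5)]))
o=get_obs();print(o['joints'],o['tcp_pos'],o['contact_force'])
cy,sy=np.cos(np.radians(-15.1)),np.sin(np.radians(-15.1))
ctr=np.array([.4437,-.2885,0]); d=np.array([cy,sy,0])
# new grasp: 38 behind centre; 12deg forward lean; tip TCP at z .007; 
for fl in(1,-1):
  R_=tool(np.radians(-15.1),-np.radians(12),fl)
  for z in(.1,.007):
    Pt=ctr-.038*d+[0,0,z]; print(fl,z,Pt,rel(Pt,R_,o)); print(ik(Pt,R_,p,o['joints']+[0,0,0,0,0,0,np.pi*(fl>0)]))
E
```

```text
[ 0.74005924  0.38549931 -0.32136369  2.05631634  0.18047698  0.72661917
 -1.53109696] [ 0.41526871 -0.28283712  0.10493699] [-0.53728721  0.29351342  0.44407545]
1 0.1 [ 0.40701204 -0.27860083  0.1       ] (array([ 3.1225e+00, -2.0000e-04,  3.2690e-01]), array([ 0.0049, -0.0019,  0.0091]))
(array([ 0.68066492,  0.47423459, -0.29565085,  1.94141227,  0.1987951 ,
        0.96239162,  1.57780394]), np.float64(7.481603419279467e-07), np.float64(3.0066426775155204e-05))
1 0.007 [ 0.40701204 -0.27860083  0.007     ] (array([ 3.1225e+00, -2.0000e-04,  3.2690e-01]), array([ 0.0979, -0.002 ,  0.009 ]))
(array([ 0.64162835,  0.61833477, -0.24932092,  1.97921302,  0.25153941,
        0.78380893,  1.53096855]), np.float64(6.871302547276288e-07), np.float64(2.3863142270751863e-05))
-1 0.1 [ 0.40701204 -0.27860083  0.1       ] (array([-2.000e-03, -2.086e-01, -1.000e-04]), array([ 0.0049, -0.0019,  0.0091]))
(array([ 0.68066493,  0.47423459, -0.29565085,  1.94141227,  0.19879511,
        0.96239162, -1.56378872]), np.float64(7.481607383218683e-07), np.float64(3.006642413442839e-05))
-1 0.007 [ 0.40701204 -0.27860083  0.007     ] (array([-2.000e-03, -2.086e-01, -1.000e-04]), array([ 0.0979, -0.002 ,  0.009 ]))
(array([ 0.64162837,  0.61833477, -0.24932096,  1.97921301,  0.25153943,
        0.78380894, -1.61062413]), np.float64(6.871300255391474e-07), np.float64(2.3863147749727212e-05))
```

View pics/g4.png

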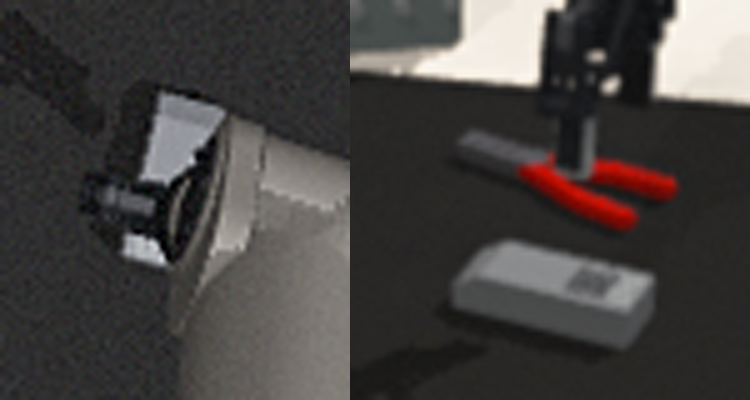

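>>> apply_moves:
  series: "-1.75 0 0 0 0 0 1;-1.75 0 0 0 0 0 1;-1.75 0 0 0 0 0 1;-1.75 0 0 0 0 0 1;-1.75 0 0 0 0 0 1;-1.75 0 0 0 0 0 1;-1.75 0 0 0 0 0 1;-1.75 0 0 0 0 0 1;-1.75 0 0 0 0 0 1;-1.75 0 0 0 0 0 1"

```text
clock: 11.88
tcp_pos: [0.4144, -0.2821, 0.1033]
orientation: [1.27, 1.173, -1.271]
contact_force: [-0.3, -0.5, -0.4]
grip_width: 0.0855
```

```bash
python3 - <<'E'
from h import *
o=get_obs();print(o['joints'],o['tcp_pos'])
print(rel([.407,-.280,.1],tool(np.radians(-15.1),-np.radians(12),1),o))
E
```

```text
[ 1.06050716  0.46429595 -0.72084     2.03695821  0.42471504  0.79536932
  0.00422249] [ 0.41444876 -0.28208138  0.10332828]
(array([-1.3844,  0.1702, -0.1445]), array([ 0.0034, -0.0076, -0.0015]))
```

>>> apply_moves:
  series: "-1.384 0.17 -0.1445 0.003 -0.0076 -0.0015 1;-1.384 0.17 -0.1445 0.003 -0.0076 -0.0015 1;-1.384 0.17 -0.1445 0.003 -0.0076 -0.0015 1;-1.384 0.17 -0.1445 0.003 -0.0076 -0.0015 1;-1.384 0.17 -0.1445 0.003 -0.0076 -0.0015 1;-1.384 0.17 -0.1445 0.003 -0.0076 -0.0015 1;-1.384 0.17 -0.1445 0.003 -0.0076 -0.0015 1;-1.384 0.17 -0.1445 0.003 -0.0076 -0.0015 1;-1.384 0.17 -0.1445 0.003 -0.0076 -0.0015 1;-1.384 0.17 -0.1445 0.003 -0.0076 -0.0015 1"

```text
clock: 13.12
tcp_pos: [0.4075, -0.2803, 0.1013]
orientation: [0.238, 1.767, -0.195]
contact_force: [-0.7, -0.3, 1.1]
grip_width: 0.0857
```

```bash
python3 - <<'E'
from h import *
s=grab_frame('side');cv2.imwrite('pics/g5.png',c(s,330,165,80,80,6))
o=get_obs();print(o['joints'],o['tcp_pos'])
print(rel([.407,-.280,.008],tool(np.radians(-15.1),-np.radians(12),1),o))
E
```

```text
[ 1.19128425  0.67786574 -1.00134717  1.902729    0.61229897  1.15284328
  1.2031835 ] [ 0.40757848 -0.28047848  0.1014954 ]
(array([-0.0058,  0.0019,  0.0007]), array([0.0916, 0.0005, 0.0186]))
```

View pics/g5.png

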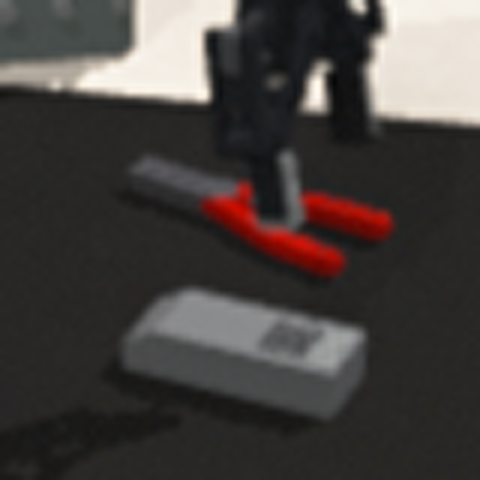

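>>> apply_moves:
  series: "0 0 0 0.045 0 0.009 1;0 0 0 0.08 0 0.016 1;0 0 0 0.0915 0 0.0186 1;0 0 0 0.0915 0 0.0186 1;0 0 0 0.0915 0 0.0186 0.5;0 0 0 0.0915 0 0.0186 0.3;0 0 0 0.0915 0 0.0186 0.3;0 0 0 0.0915 0 0.0186 0.3;0 0 0 0.0915 0 0.0186 0.3"

```text
clock: 14.3
tcp_pos: [0.4082, -0.281, 0.0099]
orientation: [0.235, 1.764, -0.196]
contact_force: [-0.0, -0.8, 7.2]
grip_width: 0.0421
```

```bash
python3 - <<'E'
from h import *
s=grab_frame('side');cv2.imwrite('pics/g6.png',c(s,330,165,80,80,6))
o=get_obs();print(o['joints'],o['tcp_pos'],o['contact_force'])
E
```

```text
[ 1.11956437  0.80364082 -0.90194662  1.94087413  0.74285004  1.02249126
  1.11254002] [ 0.40823973 -0.28095855  0.00993719] [0.28733106 0.08275172 5.95115457]
```

View pics/g6.png

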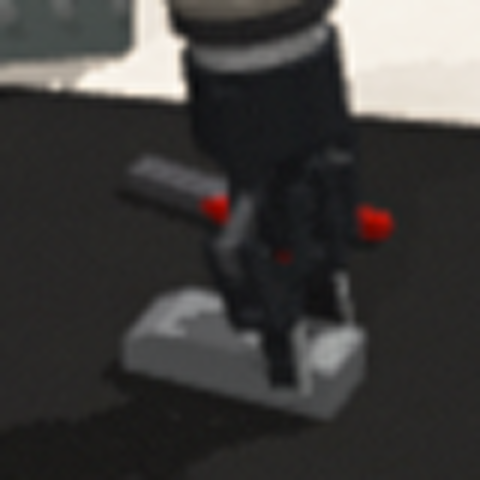

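>>> apply_moves:
  series: "0 0 0 0 0 0 0;0 0 0 0 0 0 0;0 0 0 -0.01 0 -0.002 0;0 0 0 -0.04 0 -0.008 0;0 0 0 -0.09 0 -0.019 0;0 0 0 -0.14 0 -0.03 0;0 0 0 -0.19 0 -0.04 0;0 0 0 -0.19 0 -0.04 0"
  force: 70

```text
clock: 15.35
tcp_pos: [0.4096, -0.2805, 0.2069]
orientation: [0.233, 1.76, -0.198]
contact_force: [1.0, -0.2, -1.6]
grip_width: 0.0422
```

```bash
cat >> h.py <<'E'
Rt=tool(.094,np.radians(16),1); off=np.array([-.037,0,-.0035])
E
python3 - <<'E'
from kin2 import *
p=np.load('p.npy')
o=get_obs();print(o['joints'],o['tcp_pos'],o['contact_force'],o['grip_width'])
j=o['joints']
print(rel([.50,.05,.22],tool(.094,np.radians(10),1)))
for q_ in([-.09,0,.12],[-.075,0,.03],[-.055,0,0.005],[0,0,0]):
    Pt=seat+Rm@(off+q_); print(q_,Pt,at(q_)); j=ik(Pt,Rt,p,j)[0]; print(j.round(2))
E
```

```text
[ 1.26644327  0.54547458 -1.09480059  1.81974143  0.48579685  1.30757246
  1.30198322] [ 0.40955499 -0.28052577  0.20685733] [ 1.01453023 -0.19986988 -1.62168815] 0.042249008310432566
(array([-0.3636, -0.3712, -0.    ]), array([-0.0144,  0.3426, -0.003 ]))
[-0.09, 0, 0.12] [0.45490872 0.07514127 0.15434051] (array([-0.3645, -0.4747,  0.0191]), array([ 0.0598,  0.3552, -0.0392]))
[ 0.78  0.31 -1.25  2.27  0.71  0.61  0.69]
[-0.075, 0, 0.03] [0.51016037 0.08035028 0.0819173 ] (array([-0.3645, -0.4747,  0.0191]), array([0.1204, 0.3752, 0.0261]))
[ 0.52  0.52 -1.01  2.22  1.05  0.59  0.42]
[-0.055, 0, 0.005] [0.53942634 0.08310941 0.06923304] (array([-0.3645, -0.4747,  0.0191]), array([0.1274, 0.3857, 0.0555]))
[ 0.48  0.58 -0.97  2.16  1.09  0.61  0.41]
[0, 0, 0] [0.59011106 0.08788786 0.09063924] (array([-0.3645, -0.4747,  0.0191]), array([0.0968, 0.4036, 0.098 ]))
[ 0.49  0.62 -1.    2.04  1.01  0.7   0.54]
```

>>> apply_moves:
  series: "-0.3645 -0.4747 0.019 0 0.355 -0.02 0;-0.3645 -0.4747 0.019 0 0.355 -0.02 0;-0.3645 -0.4747 0.019 0 0.355 -0.02 0;-0.3645 -0.4747 0.019 0 0.355 -0.02 0;-0.3645 -0.4747 0.019 0.03 0.355 -0.02 0;-0.3645 -0.4747 0.019 0.06 0.355 -0.02 0;-0.3645 -0.4747 0.019 0.06 0.355 -0.02 0;-0.3645 -0.4747 0.019 0.06 0.355 -0.02 0;-0.3645 -0.4747 0.019 0.06 0.355 -0.02 0;-0.3645 -0.4747 0.019 0.06 0.355 -0.02 0"

```text
clock: 16.6
tcp_pos: [0.4706, 0.0688, 0.1477]
orientation: [-0.055, 1.296, 0.081]
contact_force: [-0.5, -0.8, -1.1]
grip_width: 0.0425
```

```bash
python3 - <<'E'
from h import *
print(get_obs()['joints'],q())
print(at([-.07,0,.03]),at([-.07,0,.015]))
E
```

```text
[ 0.66982147  0.31114405 -1.09742508  2.2434614   0.66874666  0.57958421
  0.75532625] (array([-0.0799, -0.0078,  0.1071]), array([0.004, 0.005, 0.003]), array([-1.01, -0.74, -0.66]))
(array([-0.0041, -0.0055, -0.0032]), array([0.0732, 0.0077, 0.0261])) (array([-0.0041, -0.0055, -0.0032]), array([0.0879, 0.0076, 0.0293]))
```

>>> apply_moves:
  series: "-0.004 -0.0055 -0.003 0.035 0.0077 0.013 0;-0.004 -0.0055 -0.003 0.07 0.0077 0.026 0;-0.004 -0.0055 -0.003 0.083 0.0077 0.028 0;-0.004 -0.0055 -0.003 0.083 0.0077 0.028 0;-0.004 -0.0055 -0.003 0.083 0.0077 0.028 0"

```text
clock: 17.23
tcp_pos: [0.519, 0.0823, 0.0759]
orientation: [-0.061, 1.29, 0.082]
contact_force: [-0.3, -0.8, -1.6]
grip_width: 0.0422
```

```bash
python3 - <<'E'
from h import *
s=grab_frame('side');t=grab_frame('top')
cv2.imwrite('pics/s7.png',s);cv2.imwrite('pics/t7.png',t)
cv2.imwrite('pics/g7.png',c(s,215,205,100,80,8));cv2.imwrite('pics/g7t.png',c(t,265,175,50,60,10))
print(get_obs()['joints'],q())
E
```

```text
[ 0.40438802  0.48904274 -0.85496282  2.20305267  0.98587323  0.52078413
  0.47398803] (array([-0.0697,  0.0013,  0.0206]), array([-0.002, -0.001,  0.001]), array([-1.19, -0.43, -2.42]))
```

View pics/g7.png

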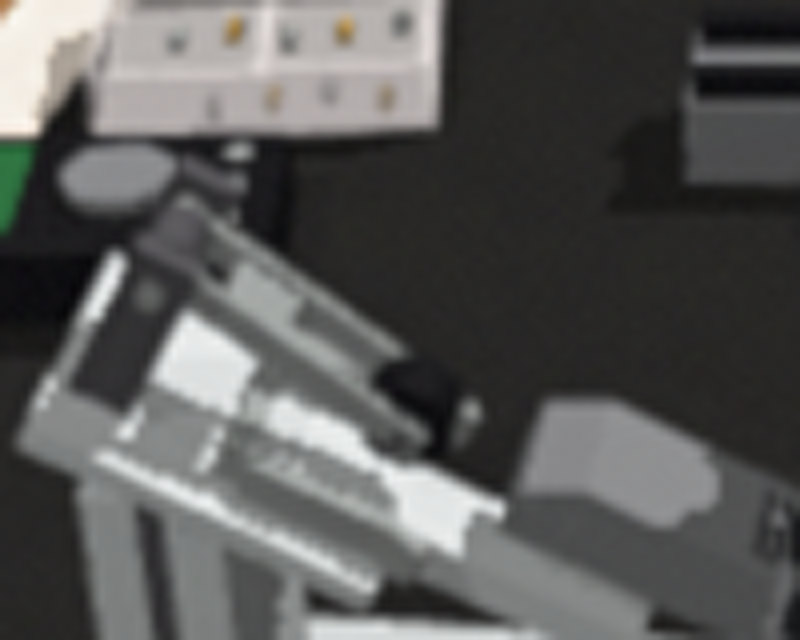

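View pics/g7t.png

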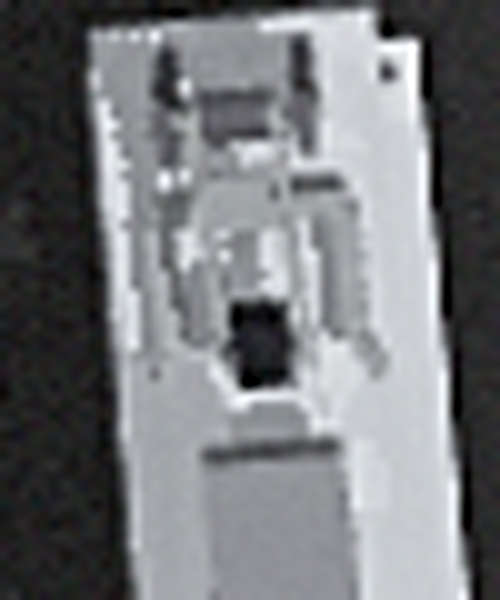

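```bash
python3 - <<'E'
from h import *
print(q(),at([-.062,0,.006]),at([-.062,0,.002]),at([-.062,0,-.002]))
E
```

```text
(array([-0.0697,  0.0013,  0.0206]), array([-0.002, -0.001,  0.001]), array([-1.19, -0.43, -2.42])) (array([ 0.0016,  0.0013, -0.001 ]), array([ 0.0126, -0.0013,  0.0105])) (array([ 0.0016,  0.0013, -0.001 ]), array([ 0.0166, -0.0013,  0.0114])) (array([ 0.0016,  0.0013, -0.001 ]), array([ 0.0205, -0.0013,  0.0122]))
```

>>> apply_moves:
  series: "0.001 0.001 0 0.007 -0.001 0.006 0;0.001 0.001 0 0.0125 -0.001 0.0105 0;0.001 0.001 0 0.0145 -0.001 0.011 0;0.001 0.001 0 0.0145 -0.001 0.011 0"

```text
clock: 17.82
tcp_pos: [0.5332, 0.0837, 0.0639]
orientation: [-0.061, 1.292, 0.083]
contact_force: [-0.6, -0.5, -2.4]
grip_width: 0.0427
```

```bash
python3 - <<'E'
from h import *
s=grab_frame('side');t=grab_frame('top')
cv2.imwrite('pics/g8.png',np.hstack([c(s,235,225,65,60,8),c(t,275,185,30,60,8)]))
for i in range(2): print(q())
E
```

```text
(array([-0.0628,  0.0012,  0.0034]), array([-0.002,  0.001,  0.002]), array([-1.31,  0.1 , -0.36]))
(array([-0.0628,  0.0012,  0.0034]), array([-0.002,  0.001,  0.002]), array([-1.31,  0.1 , -0.36]))
```

View pics/g8.png

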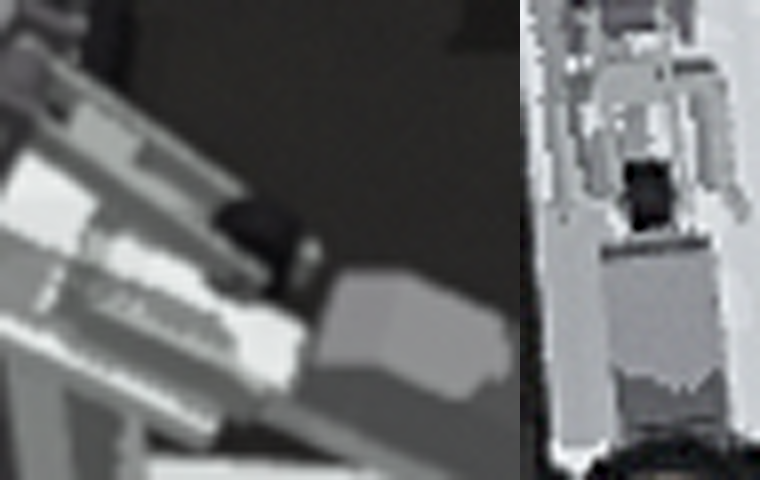

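>>> apply_moves:
  series: "0 0 0 0.002 0 0.0004 0;0 0 0 0.002 0 0.0004 0"

```text
clock: 18.18
tcp_pos: [0.5343, 0.0836, 0.0624]
orientation: [-0.061, 1.292, 0.083]
contact_force: [0.4, -0.1, -2.5]
grip_width: 0.0421
```

>>> apply_moves:
  series: "0 0 0 0.0015 0 0.0003 0;0 0 0 0.0015 0 0.0003 0"

```text
clock: 18.42
tcp_pos: [0.535, 0.0837, 0.0611]
orientation: [-0.061, 1.292, 0.083]
contact_force: [-0.9, -0.9, 0.1]
grip_width: 0.0423
```

```bash
python3 - <<'E'
from h import *
print(q())
E
```

```text
(array([-0.0626,  0.001 , -0.0002]), array([-0.002,  0.001,  0.001]), array([-0.81, -0.83,  0.56]))
```

>>> apply_moves:
  series: "0 0 0 0.001 0 0.0002 0;0 0 0 0.001 0 0.0002 0"

```text
clock: 18.68
tcp_pos: [0.5351, 0.0837, 0.0606]
orientation: [-0.062, 1.291, 0.082]
contact_force: [-7.2, -1.4, 9.8]
grip_width: 0.0425
```

```bash
python3 - <<'E'
from h import *
print(q())
E
```

```text
(array([-0.0628,  0.001 , -0.0006]), array([-0.002,  0.001,  0.001]), array([-1.87, -0.68, 12.07]))
```

>>> apply_moves:
  series: "0 0 0 -0.0007 -0.0005 -0.0001 0;0 0 0 -0.0017 -0.0005 0.0049 0;0 0 0 -0.0028 -0.0005 0.0097 0;0 0 0 -0.0038 -0.0005 0.0146 0;0 0 0 -0.0048 -0.0005 0.0195 0;0 0 0 -0.0059 -0.0005 0.0244 0;0 0 0 -0.0069 -0.0005 0.0292 0;0 0 0 -0.0069 -0.0005 0.0292 0"

```text
clock: 19.68
tcp_pos: [0.5571, 0.0849, 0.0727]
orientation: [-0.064, 1.3, 0.082]
contact_force: [-14.7, -0.6, 5.3]
grip_width: 0.0425
```

```bash
python3 - <<'E'
from h import *
s=grab_frame('side');t=grab_frame('top')
cv2.imwrite('pics/g9.png',np.hstack([c(s,225,220,65,60,8),c(t,275,185,30,60,8)]))
print(q())
E
```

```text
(array([-0.0377,  0.0002, -0.0003]), array([-0.002,  0.009, -0.   ]), array([-11.6 ,   0.62,  10.77]))
```

View pics/g9.png

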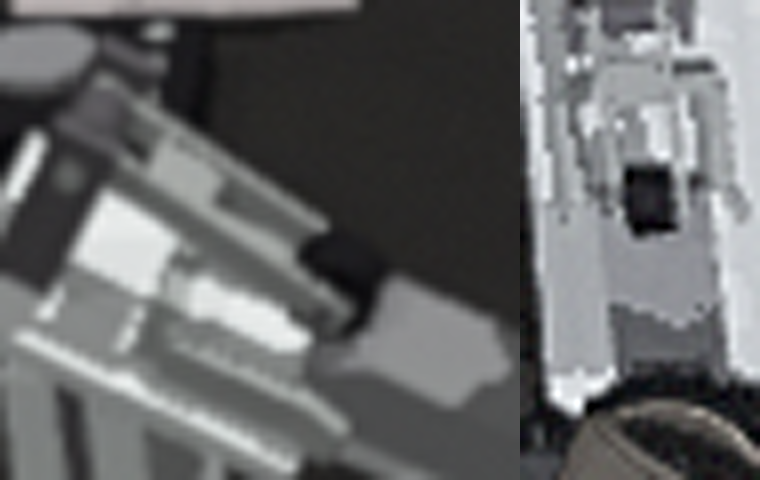

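>>> apply_moves:
  series: "0 0 0 -0.0015 0 0.0048 0;0 0 0 -0.0026 0 0.0097 0;0 0 0 -0.0036 0 0.0146 0;0 0 0 -0.0046 0 0.0195 0;0 0 0 -0.0057 0 0.0244 0;0 0 0 -0.0057 0 0.0244 0"

```text
clock: 20.52
tcp_pos: [0.5822, 0.0875, 0.0861]
orientation: [-0.062, 1.295, 0.082]
contact_force: [-5.5, -0.4, 0.4]
grip_width: 0.0421
```

```bash
python3 - <<'E'
from h import *
s=grab_frame('side');t=grab_frame('top')
cv2.imwrite('pics/g10.png',np.hstack([c(s,225,210,65,70,8),c(t,275,185,30,70,8)]))
print(q(),get_obs()['joints'])
E
```

```text
(array([-0.0091,  0.0004, -0.0002]), array([-0.002,  0.004,  0.001]), array([-4.24,  1.21,  3.12])) [ 0.40765027  0.56645479 -0.86675735  2.05406344  0.93077674  0.61295836
  0.59080528]
```

View pics/g10.png

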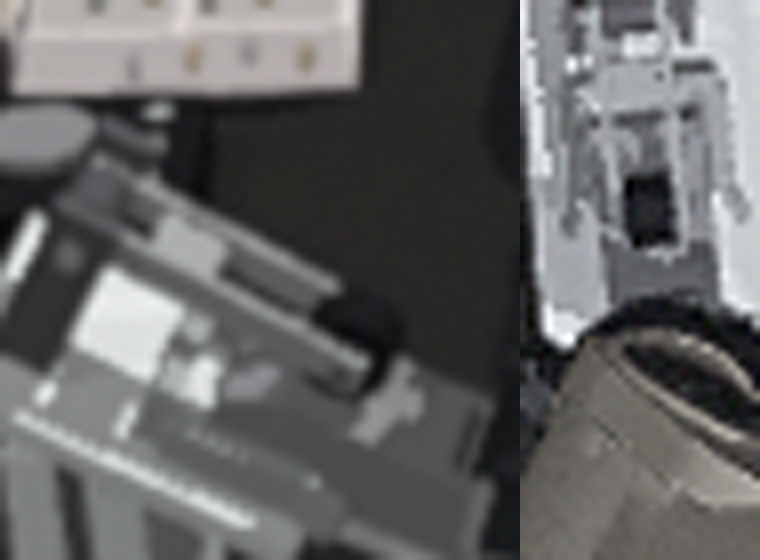

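>>> apply_moves:
  series: "0 0 0 -0.0008 0 0.004 0;0 0 0 -0.0017 0 0.0078 0;0 0 0 -0.0017 0 0.0078 0"

```text
clock: 21.0
tcp_pos: [0.5891, 0.0882, 0.0899]
orientation: [-0.062, 1.295, 0.082]
contact_force: [-5.1, 0.1, 0.5]
grip_width: 0.0421
```

>>> apply_moves:
  series: "0 0 0 -0.0004 0 0.002 0;0 0 0 -0.0004 0 0.002 0"

```text
clock: 21.25
tcp_pos: [0.5905, 0.0883, 0.0906]
orientation: [-0.062, 1.295, 0.082]
contact_force: [-6.5, -0.2, 0.4]
grip_width: 0.0423
```

```bash
python3 - <<'E'
from h import *
print(q())
E
```

```text
(array([ 0.0003,  0.0004, -0.0002]), array([-0.002,  0.005,  0.001]), array([-5.57,  0.42,  3.43]))
```

>>> apply_moves:
  series: "0 0 0 -0.0004 0 0.002 0;0 0 0 -0.0004 0 0.002 0"

```text
clock: 21.5
tcp_pos: [0.5907, 0.0883, 0.0907]
orientation: [-0.062, 1.298, 0.082]
contact_force: [-10.5, 0.3, 0.3]
grip_width: 0.0425
```

```bash
python3 - <<'E'
from h import *
s=grab_frame('side');t=grab_frame('top')
cv2.imwrite('pics/g11.png',np.hstack([c(s,225,210,65,70,8),c(t,275,175,30,70,8)]))
print(q())
E
```

```text
(array([ 0.0006,  0.0003, -0.0002]), array([-0.002,  0.007,  0.   ]), array([-8.31,  0.93,  4.88]))
```

View pics/g11.png

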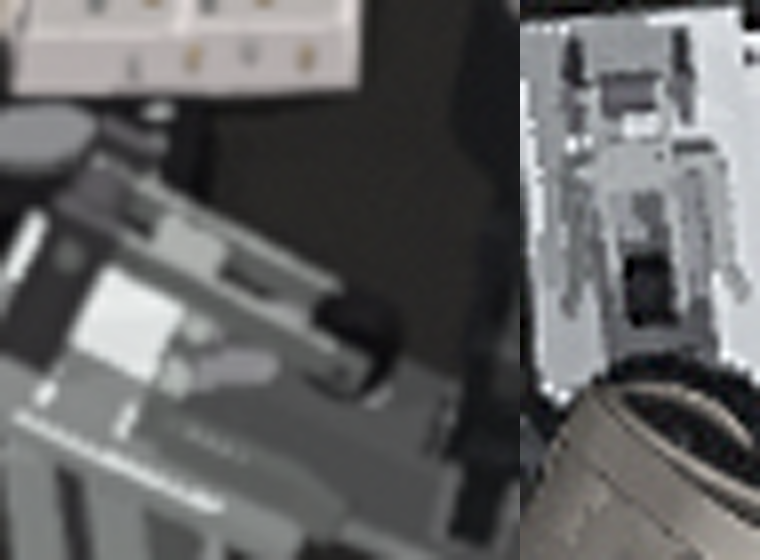

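>>> apply_moves:
  series: "0 0 0 -0.0004 0 0.002 0;0 0 0 -0.0008 0 0.004 0;0 0 0 -0.0008 0 0.004 0"

```text
clock: 21.98
tcp_pos: [0.5907, 0.0883, 0.0907]
orientation: [-0.064, 1.304, 0.081]
contact_force: [-19.9, -1.5, 2.2]
grip_width: 0.042
```

```bash
python3 - <<'E'
from h import *
print(q())
E
```

```text
(array([ 0.0006,  0.0003, -0.0002]), array([-0.002,  0.014, -0.001]), array([-16.61,   0.42,  11.32]))
```

>>> apply_moves:
  series: "0 0 0 0.0006 0 -0.003 0;0 0 0 0.0006 0 -0.003 0;0 0 0 0.0006 0 -0.003 0.5;0 0 0 0.0006 0 -0.003 0.7;0 0 0 0.0006 0 -0.003 1;0 0 0 0.0006 0 -0.003 1;0 0 0 0.0006 0 -0.003 1"

```text
clock: 22.85
tcp_pos: [0.5954, 0.0889, 0.0934]
orientation: [-0.061, 1.291, 0.083]
contact_force: [-0.7, 0.4, -0.5]
grip_width: 0.0853
```

```bash
python3 - <<'E'
from h import *
s=grab_frame('side')
cv2.imwrite('pics/g12.png',c(s,225,200,90,80,8))
print(q(),get_obs()['grip_width'])
E
```

```text
(array([ 0.0059,  0.0006, -0.0001]), array([-0.002,  0.001,  0.002]), array([ 0.61,  0.74, -0.51])) 0.0850943475107956
```

View pics/g12.png

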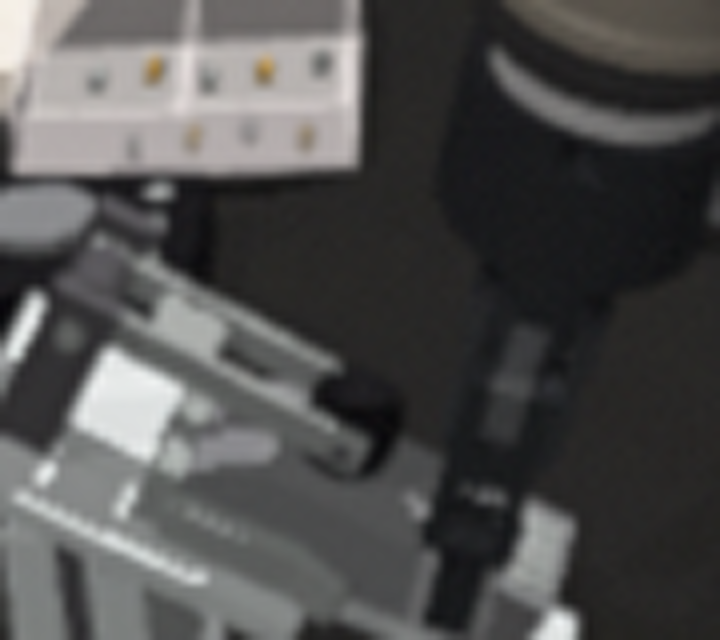

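>>> apply_moves:
  series: "0 0 0 -0.02 0 -0.006 1;0 0 0 -0.05 0 -0.015 1;0 0 0 -0.09 0 -0.03 1;0 0 0 -0.13 0 -0.05 1;0 0 0 -0.15 0 -0.06 1;0 0 0 -0.15 0 -0.06 1"

```text
clock: 23.65
tcp_pos: [0.4967, 0.0789, 0.2219]
orientation: [-0.062, 1.289, 0.081]
contact_force: [0.7, -1.2, -0.1]
grip_width: 0.0854
```

```bash
python3 - <<'E'
from h import *
s=grab_frame('side');t=grab_frame('top')
cv2.imwrite('pics/t13.png',t);cv2.imwrite('pics/s13.png',s)
cv2.imwrite('pics/g13.png',np.hstack([c(s,220,215,85,70,6),c(t,270,175,40,70,6)]))
o=get_obs();print(o['tcp_pos'],o['joints'],o['contact_force'])
for yaw in(0,.5,-.5): print(rel([.527,.3415,.13],tool(yaw,0,1)))
E
```

```text
[0.49697939 0.07873711 0.22070228] [ 0.79290955  0.24797032 -1.22264465  2.1123119   0.48092172  0.72462379
  0.9487738 ] [ 0.48654749  0.01345576 -0.3908023 ]
(array([ 0.0943,  0.2784, -0.0139]), array([0.1024, 0.2587, 0.0277]))
(array([-0.4024,  0.275 ,  0.0558]), array([0.1024, 0.2587, 0.0277]))
(array([ 0.591 ,  0.2702, -0.0835]), array([0.1024, 0.2587, 0.0277]))
```

View pics/g13.png

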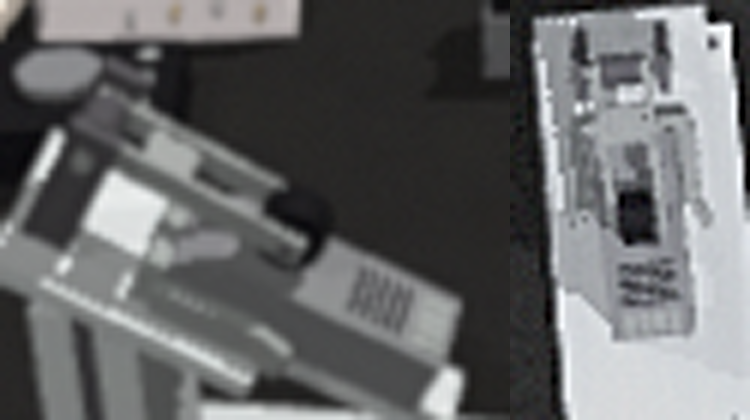

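View pics/t13.png

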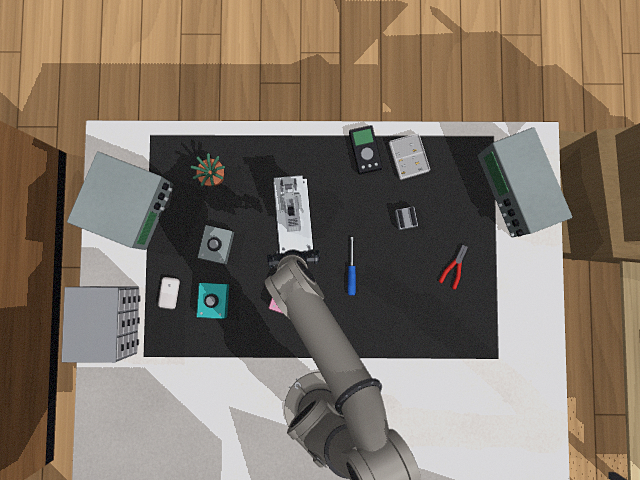

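```bash
python3 - <<'E'
from h import *
s=cv2.imread('pics/s13.png');t=cv2.imread('pics/t13.png')
k=8
def ov(im,n,x,y,w,h):
    a=c(im,x,y,w,h,k); b=a.copy()
    for P_ in([-.055,.022,.013],[-.055,-.022,.013],[-.055,.022,-.013],[.055,.022,-.013],[.055,.022,.003],[.039,.022,.013],[.055,.0,.001]):
        u=proj(n,seat+Rm@np.array(P_))[0]; cv2.circle(b,tuple(int((u[i]-(x,y)[i]+.5)*k) for i in(0,1)),3,(0,0,255),1); print(n,P_,u.round(1))
    return b
cv2.imwrite('pics/ov.png',np.hstack([ov(s,'side',225,225,70,70),ov(t,'top',280,185,28,70)]))
E
```

```text
side [-0.055, 0.022, 0.013] [292.7 276.1]
side [-0.055, -0.022, 0.013] [296.  264.7]
side [-0.055, 0.022, -0.013] [287.9 283.7]
side [0.055, 0.022, -0.013] [244.6 262.8]
side [0.055, 0.022, 0.003] [247.2 257.9]
side [0.039, 0.022, 0.013] [255.3 258. ]
side [0.055, 0.0, 0.001] [249.3 253. ]
top [-0.055, 0.022, 0.013] [286.3 231.7]
top [-0.055, -0.022, 0.013] [300.2 230.5]
top [-0.055, 0.022, -0.013] [286.4 228.5]
top [0.055, 0.022, -0.013] [282.8 196.2]
top [0.055, 0.022, 0.003] [282.7 198. ]
top [0.039, 0.022, 0.013] [283.2 203.9]
top [0.055, 0.0, 0.001] [289.8 197.1]
```

View pics/ov.png

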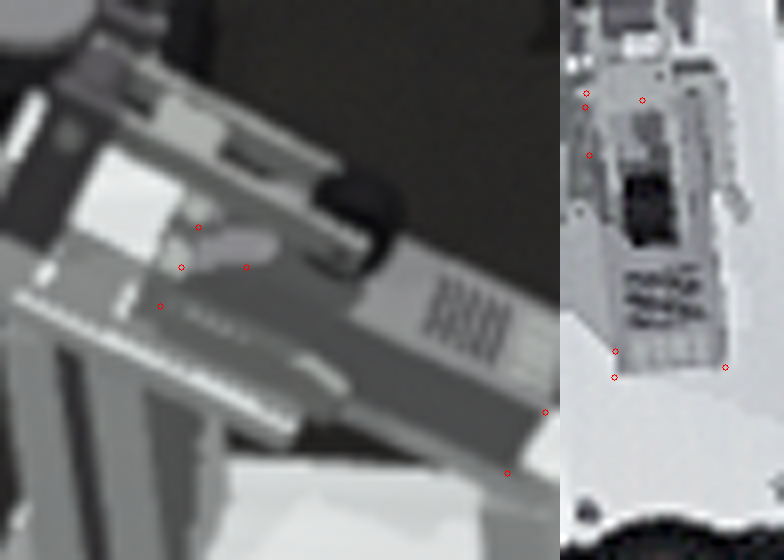

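>>> apply_moves:
  series: "0 0 0 -0.02 0.05 0 0;0.094 0.278 -0.014 0.05 0.259 0.013 0;0.094 0.278 -0.014 0.05 0.259 0.013 0;0.094 0.278 -0.014 0.05 0.259 0.013 0;0.094 0.278 -0.014 0.05 0.259 0.013 0;0.094 0.278 -0.014 0.05 0.259 0.013 0;0.094 0.278 -0.014 0.05 0.259 0.013 0;0.094 0.278 -0.014 0.05 0.259 0.013 0"

```text
clock: 24.75
tcp_pos: [0.4986, 0.3383, 0.1761]
orientation: [-0.0, 1.571, -0.001]
contact_force: [0.1, -0.5, 0.7]
grip_width: -0.0001
```

```bash
python3 - <<'E'
from h import *
t0=cv2.imread('pics/top0.png')
o=get_obs();print(o['tcp_pos'],o['joints'],o['grip_width'],o['contact_force'])
print(rel([.5268,.3417,.10],tool(0,0,1)),rel([.5268,.3417,.078],tool(0,0,1)))
E
```

```text
[0.49855028 0.33829049 0.17612902] [ 0.0274103   0.63063992 -1.02840834  1.73894719  0.59596481  1.12149012
  0.38075563] -0.00010013222800865045 [ 0.09667211 -0.54111848  0.73975513]
(array([-0.0007, -0.    ,  0.0011]), array([0.0761, 0.0035, 0.0282])) (array([-0.0007, -0.    ,  0.0011]), array([0.0981, 0.0035, 0.0282]))
```

>>> apply_moves:
  series: "0 0 0 0.03 0.0035 0.028 0;0 0 0 0.076 0.0035 0.028 0;0 0 0 0.09 0.0035 0.028 0;0 0 0 0.09 0.0035 0.028 0"

```text
clock: 25.25
tcp_pos: [0.5257, 0.3424, 0.0866]
orientation: [-0.001, 1.572, 0.0]
contact_force: [-0.0, -0.4, 0.8]
grip_width: 0.0
```

```bash
python3 - <<'E'
from h import *
s=grab_frame('side');t=grab_frame('top')
cv2.imwrite('pics/g14.png',np.hstack([c(s,240,320,90,100,5),c(t,190,215,60,100,5)]))
o=get_obs();print(o['tcp_pos'],o['contact_force'])
E
```

```text
[0.52640249 0.34386655 0.0884978 ] [0.21202549 0.07629824 0.32478598]
```

View pics/g14.png

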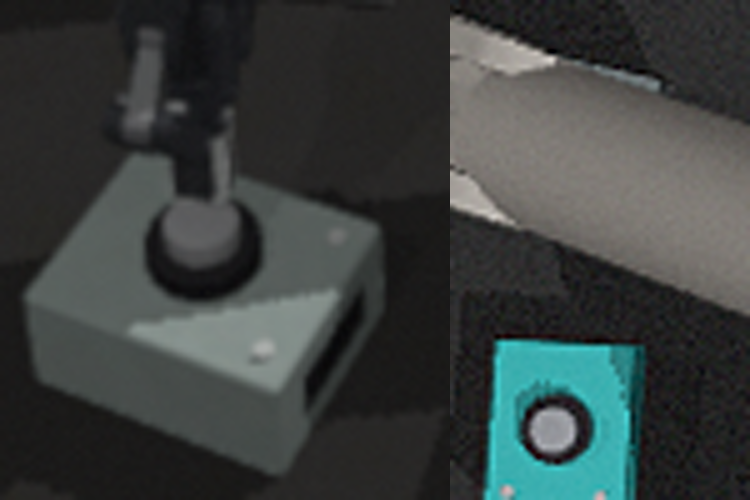

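>>> apply_moves:
  series: "0 0 0 0.006 0 0 0;0 0 0 0.012 0 0 0;0 0 0 0.015 0 0 0;0 0 0 0.015 0 0 0"

```text
clock: 25.85
tcp_pos: [0.5258, 0.3431, 0.0716]
orientation: [-0.001, 1.571, 0.001]
contact_force: [-0.0, -1.4, 1.4]
grip_width: -0.0003
```

>>> apply_moves:
  series: "0 0 0 0.003 0 0 0;0 0 0 0.003 0 0 0"

```text
clock: 26.1
tcp_pos: [0.5258, 0.3433, 0.0687]
orientation: [-0.001, 1.571, 0.001]
contact_force: [-0.0, -0.6, 3.7]
grip_width: 0.0
```

>>> apply_moves:
  series: "0 0 0 0.003 0 0 0;0 0 0 0.003 0 0 0"

```text
clock: 26.35
tcp_pos: [0.5259, 0.3434, 0.0662]
orientation: [-0.001, 1.57, 0.001]
contact_force: [-1.1, -3.5, 7.2]
grip_width: 0.0001
```

>>> apply_moves:
  series: "0 0 0 0.003 0 0 0;0 0 0 0.003 0 0 0"

```text
clock: 26.6
tcp_pos: [0.526, 0.3435, 0.0658]
orientation: [-0.002, 1.569, 0.0]
contact_force: [-6.5, -8.4, 27.4]
grip_width: 0.0001
```

>>> apply_moves:
  series: "0 0 0 0.002 0 0 0;0 0 0 0.002 0 0 0"

```text
clock: 26.85
tcp_pos: [0.5261, 0.3437, 0.0655]
orientation: [-0.002, 1.568, -0.001]
contact_force: [-10.3, -13.5, 41.2]
grip_width: -0.0003
```

>>> apply_moves:
  series: "0 0 0 -0.01 0 0 0;0 0 0 -0.04 0 0 0;0 0 0 -0.09 0 0 0;0 0 0 -0.14 0 0 0;0 0 0 -0.18 -0.05 -0.06 0;0 0 0 -0.18 -0.1 -0.12 0;0 0 0 -0.18 -0.1 -0.12 0;0 0 0 -0.18 -0.1 -0.12 0"

```text
clock: 27.85
tcp_pos: [0.4045, 0.241, 0.2403]
orientation: [-0.003, 1.57, -0.002]
contact_force: [0.6, 0.9, -0.4]
grip_width: 0.0001
```

```bash
python3 - <<'E'
from h import *
s=grab_frame('side');t=grab_frame('top')
cv2.imwrite('pics/t15.png',t);cv2.imwrite('pics/s15.png',s)
s13=cv2.imread('pics/s13.png')
cv2.imwrite('pics/g15.png',np.hstack([c(s,220,215,85,70,4),c(s13,220,215,85,70,4)]))
o=get_obs();print(o['tcp_pos'],o['joints'],o['contact_force'])
E
```

```text
[0.40645967 0.24292108 0.24074514] [ 0.36366448  0.35433492 -1.22699355  1.95463576  0.37757336  1.09225706
  0.5485646 ] [ 0.43153462 -0.43620246  0.17076499]
```

View pics/s15.png

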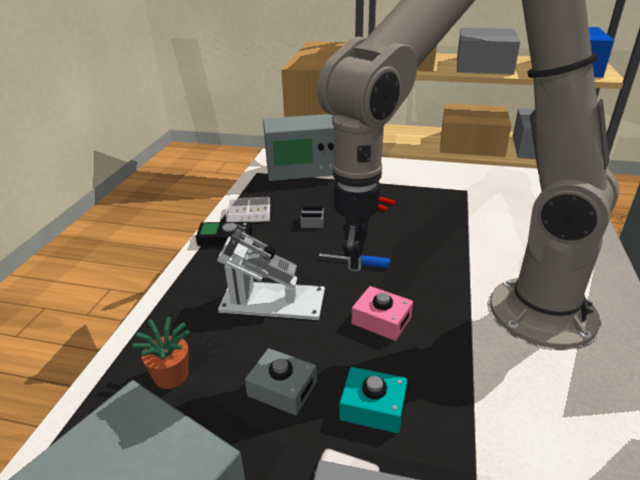

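View pics/g15.png

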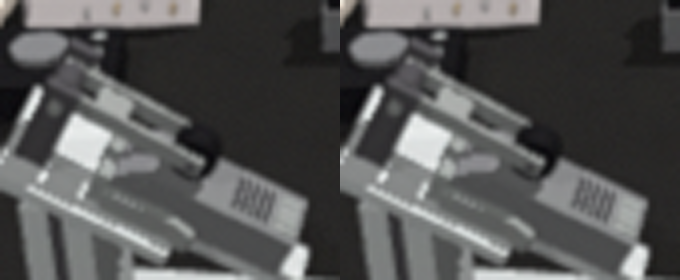

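View pics/t15.png

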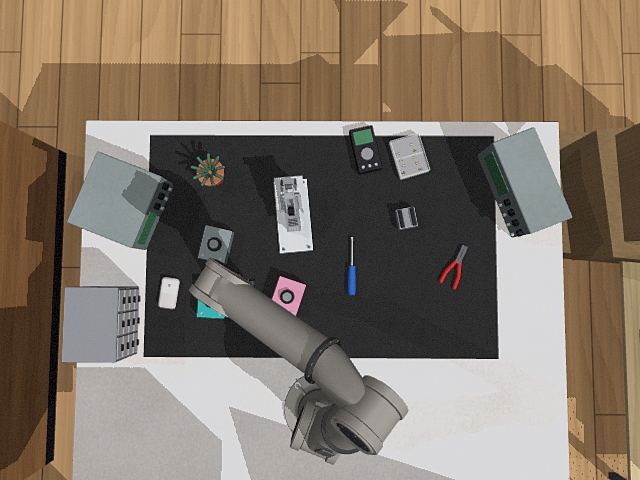

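The module has not moved in the stand at about (265,262) in the side view. The roller is on it, the button at (281,368) is back up, and the bystanders are where they started.

```bash
python3 -c "
from bench import *
print(hand_in())"
```

```text
the job is handed in; nothing more can be done
None
```

I slid the module nose first and right way up under the roller, along the bed and in to the end stop. I then let go, pressed the start button fully down and released it, backed the arm clear, and handed in at about 28 s of the 54 s allowed.

**Regrasp:** My first grasp, with the tool square to the module, could not line up with the bed. In that pose joint 6 read 0.1696 against its 0.17 limit, and joint 7 read -2.959 against -2.96. I put the module back where it had been, turned the gripper half a turn, and gripped again leaning 12° towards the nose. That kept the joints well clear of their limits. I can't rule out that the joint 6 reading counts as passing its range, though it is within the sensor noise.

**Last checks:**
- **Module:** It stopped about 0.6 mm from the seat position I had worked out, and pushing with about 17 N did not move it further. In both camera views the tail corners were within about 1 pixel of where they should be. It looked the same in the side view after the button press, with the roller resting on it.
- **Button:** It moved about 6 mm and then met a hard stop. The force at the fingertips reached about 41 N. It looked fully up again after release.
- **Bystanders:** All looked unmoved by eye in the last pictures. The gripper was clear of everything.

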